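# Stack battery packs on the charger and click its selector

## Robot

A 6-joint arm with a two-finger parallel gripper is mounted at the origin on the work surface. World frame = base frame: x ahead of the robot, y to its left, z up, the work surface at z = 0. Lengths are in mm, angles in rad, forces in N, time in s.
With the tool pointing down it reaches from about 375 to 975 mm from the base axis. Payload 3.8 kg.
Tool frame: the origin (TCP) lies at the very end of the fingers, on their centre line; the grasp point (between the pads) lies 19 mm behind it; z points along the fingers, y is the direction in which the jaws open and shut (so a half turn about z gives the same grasp; the last joint's range is limited). The gripper opens to 85 mm and grips with 20 to 120 N. Pads are 22 mm wide; open, the fingers measure 114 mm over their backs; the gripper's body (76 mm by 85 mm) begins 54 mm behind the grasp point. The pads swing forward as they close: fully open they stand 13 mm farther back than shut.
Start: joints at [1.188, 0.264, 1.604, -0, 1.274, -0.037], TCP at [228.788, 635.039, 231.28] pointing down, gripper open.
Joint ranges: [-2.63, 2.63], [-0.94, 2.18], [0.31, 2.57], [-1.31, 4.45], [0, 2.66], [-2.55, 2.55]. Speed limits (rad/s): [2.57, 2.57, 3.14, 3.14, 3.14, 3.14].

## Interface

Orientations are given as [roll, pitch, yaw] about the fixed x, y, z axes, in that order (R = Rz(yaw) Ry(pitch) Rx(roll)).
In Python, from cell import arm gives the robot as it stands.
- The arm moves only by the tool drive_tool, never from a script. Its argument "plan" is one flat list of numbers, 6 for each row, row after row: the shift along the tool's x, y, z as a fraction of full scale, then the turn, a rotation vector about the tool's x, y, z as a fraction of full scale. A call has 1 to 8 rows; each row is the pose to reach, as a shift and turn from the pose measured when the call began, along the tool's axes at that moment, turning the shorter way round; what a row does not reach only later rows make up. Full scale, the value 1, is 30 cm for a shift and 360 degrees for a turn. A row lasts 1/10 s, in which the tool goes at most 50 mm and 8.59 degrees, less where a joint would pass 70% of its speed; a pose out of reach is approached as far as the arm can. A call with a number of a shift or a turn outside -1 to 1 is refused whole. A call with a gripper value outside its range is refused whole. "gripper" is the opening, from -1 (shut) to 1 (fully open), so that 0 is half open, set as the call begins (left out, the last holds). The fingers move at their own pace and stop on an object; the grip force is fixed at half the most. Time passes only in rows, so rows that repeat a pose let the fingers close. It gives the time, the measured TCP pose, the force and the opening at its end, in the units of the state.
- arm.state(): the state, without advancing time (a new reading comes with each control period).
- arm.read_camera(name): name is "side" or "top"; returns a dict with "color" (400x640x3 uint8, blue, green, red), "camera_matrix" (3x3 intrinsics, pixels), "distortion" ([k1, k2, p1, p2, k3] as OpenCV has them; the pictures are not rectified), "origin" and "rotation" of the camera in the world. Camera axes: x right, y down, z forward; pixel columns grow to the right and rows downward; lengths in mm; the calibration is good to about 2 mm. A picture is of the moment at which its call begins. There is no depth.
- arm.finish_job(): hands the job in, once; it reports no verdict.
The state is a dict: "clock": time; "joints": joint angles; "qvel": joint speeds; "joint_torque": joint torques, N m; "tool_pos": TCP position; "eef_rot": TCP orientation; "force": force on the tool from outside, world axes, zero at the start; "torque": the same for the moment, N m; "gripper_width": finger opening in mm.
Only numpy, scipy, OpenCV 4.12 (cv2) and the standard library are available. Lean on these libraries where they do the work, as an engineer would, in place of code of your own. Each camera call takes 0.05 s, during which the arm holds its last target.

## Task

Load the charging station: set the large battery pack down gently on the deck, centred and square in the yellow outline, then the small pack gently on top of it, centred and lined up with it so that it is fully supported. With both packs stacked and let go, push the red selector lever clockwise (seen from above), click by click, until it rests in the fourth click past the red mark, without ever overshooting that click. Leave the meter, the spool and the wrench where they are.

Things in the scene. Friction and masses are not known exactly. Their poses are not given: they have to be found in the camera images.
- pack_large: Large battery pack, a loose grey box with orange bands, 160 (x) x 64 (y) x 50 (z) mm, 0.45 to 0.8 kg; flat top and underside, may be used either way round. Origin: centre of its underside; z up; x along its length.
- pack_small: Small battery pack, a loose blue box with yellow bands, 90 (x) x 40 (y) x 40 (z) mm, 0.22 to 0.42 kg; flat, may be used either way round. Origin: centre of its underside; x along its length.
- station: Charging station, fixed to the bench at a changing place and yaw; its right part (-y) is a grey box housing 210 x 210 mm, 55 mm high, with the round black dial face and the lever on its top; its left part (+y) is a flat dark steel charging deck 220 (x) x 180 (y) mm, 30 mm high. Origin: centre of the underside, 110 mm in +y of the dial's axis and 90 mm in -y of the deck's centre.
- deck (a point): Centre of the charging deck's flat top, 30 mm above the bench, with the station's axes. A yellow painted line outlines the place of the large pack, long side along x (the outline is 168 x 72 mm outside, 160 x 64 mm inside).
- dial_center (a point): The selector's vertical axis at the level of the housing's top face, 55 mm above the bench, with the station's axes. Ten painted marks around it at 92 mm radius, 36 degrees apart, one for each click; nine are white, the wider red one is click 0 and lies 18 degrees clockwise from the station's +x. Seen from above, clicks 1, 2, 3, 4 follow clockwise.
- lever_tip (a point): Middle of the outer end of the selector's red lever, 80 mm from the dial's axis and 82 mm above the bench, it turns with the lever (its x axis points outward along the lever). The lever is a bar 20 mm wide and 26 mm tall running radially from a grey round hub (48 mm diameter, 40 mm tall) to the tip; it spans 14 to 40 mm above the housing's top face. It points at the mark of the click it rests in.
- selector (a joint): Angle of the lever in rad: 0 pointing at the red mark, growing clockwise seen from above; one click is 0.6283, the fourth click past the red mark is 2.513. It starts in one of clicks 0, 1 or 2. A spring plunger resists each click: about 0.2 N m (3 N at 62 mm radius) to leave a click, falling to nothing half way to the next (0.314 further); past half way the lever springs ahead by itself into the next click, rests there and does not run on. End stops at -0.15 and 5.81.
- meter: Yellow handheld meter, a loose box 150 x 76 x 36 mm, bystander. Origin: centre of its underside.
- spool: Black plastic spool, loose, 68 mm diameter, 50 mm tall, bystander. Origin: centre of its underside.
- wrench: Loose steel wrench, 160 mm long, lying flat on the bench, bystander. Origin at the middle of its underside, handle towards its own -x.
There are look-alikes about, which are no part of the job. There is more than one size of the pack_small; the one meant has the size given above.

How it is judged:
By the outcome, as a careful person would: the job done as asked, in the order asked, and still so for the second after the job is handed in, with the robot touching nothing.
It also fails if it takes over 72 s, if anything falls off the work surface, if the arm or the gripper's body presses on something with over 40 N, if the wrist force passes 120 N, or if a joint passes its speed limit or range.

## Working session

There is one attempt and no reset: what is moved stays moved. The work goes in short steps, Python scripts to look and compute and a tool call to move; the robot and the scene stay as the last step left them, time stands still between calls to the robot, and variables do not carry over. Pictures are saved under pics/ and viewed, and the job is handed in when it is done.

Besides the shell and the picture viewer there is one more tool, called as name(argument=value, ...) on one line, values as JSON. drive_tool: Moves the arm, as the interface text tells. Shift numbers are shares of 30 cm and turn numbers shares of 360 degrees, none past 1 either way. Its arguments: {"type":"object","properties":{"plan":{"type":"array"},"gripper":{"type":"number"}},"required":["plan"]}

```bash
mkdir -p pics; ls; python3 - <<'E'
from cell import arm
import cv2
print(arm.state())
for n in("side","top"):
    d=arm.read_camera(n); cv2.imwrite(f"pics/{n}0.png",d["color"])
    print(n,d["camera_matrix"],d["distortion"],d["origin"],d["rotation"])
E
```

```text
pics
{'clock': 0.0, 'joints': array([ 1.18811647e+00,  2.64763993e-01,  1.60535372e+00,  2.10074746e-06,
        1.27367855e+00, -3.69380874e-02]), 'qvel': array([ 1.38887987e-03, -1.98026286e-04, -1.32854700e-05, -7.86597733e-04,
        6.13309665e-04, -3.40385265e-04]), 'joint_torque': array([ 3.31015026e-04, -5.15122283e+01, -3.67320013e+01,  2.33948167e-04,
        1.30187921e-02, -1.53498871e-05]), 'tool_pos': array([228.51265671, 634.38524321, 229.9656524 ]), 'eef_rot': array([-3.13939062e+00, -8.33845140e-05,  2.79585017e+00]), 'force': array([ 0.16645596, -0.37486507, -0.32961675]), 'torque': array([0.00561087, 0.04118714, 0.005926  ]), 'gripper_width': 85.5177465022955}
side [[397.58635126   0.         322.98730567]
 [  0.         397.58635126 204.99101665]
 [  0.           0.           1.        ]] [-0.05923238  0.          0.          0.          0.        ] [  268.20021996 -1066.41130957   737.8131677 ] [-2.09795793  0.02213877 -0.28860349]
top [[369.06484049   0.         319.98673747]
 [  0.         369.06484049 203.8254849 ]
 [  0.           0.           1.        ]] [-2.65186093e-06  0.00000000e+00  0.00000000e+00  0.00000000e+00
  0.00000000e+00] [398.72296685  23.17250704 969.792364  ] [-2.92404997  0.00526975 -1.44881153]
```

View pics/top0.png

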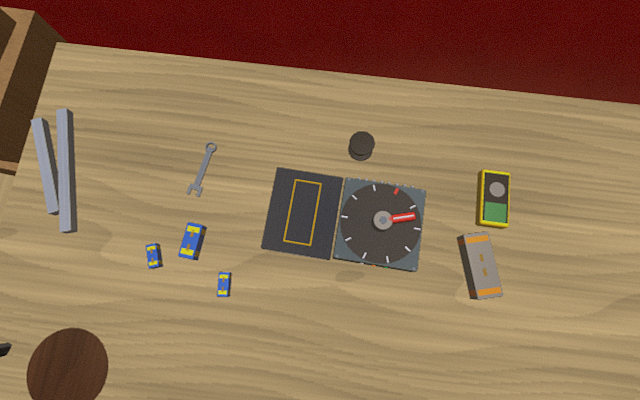

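View pics/side0.png

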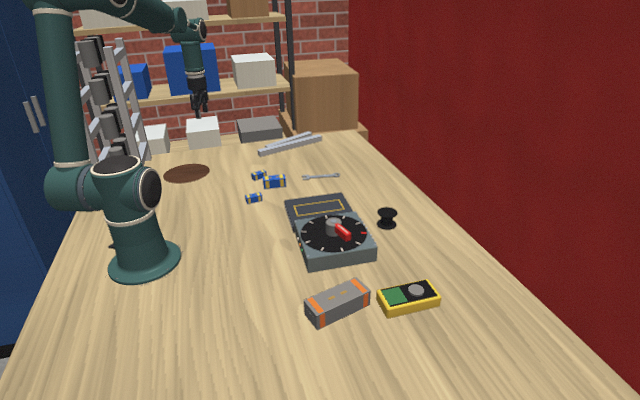

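```bash
cat > h.py <<'E'
import numpy as np, cv2
from scipy.spatial.transform import Rotation as R
from cell import arm
class Cam:
    def __init__(s,n):
        d=arm.read_camera(n); s.im=d["color"];s.K=np.array(d["camera_matrix"]);s.D=np.array(d["distortion"]);s.o=np.array(d["origin"]);s.R=R.from_euler('xyz',d["rotation"]).as_matrix()
    def proj(s,P):
        Rc=s.R.T; return cv2.projectPoints(np.array(P,float).reshape(-1,1,3),cv2.Rodrigues(Rc)[0],-Rc@s.o,s.K,s.D)[0].reshape(-1,2)
    def ray(s,px,z):
        u=cv2.undistortPoints(np.array(px,float).reshape(-1,1,2),s.K,s.D).reshape(-1,2)
        d=np.c_[u,np.ones(len(u))]@s.R.T
        return s.o+d*((z-s.o[2])/d[:,2])[:,None]
    def hsv(s): return cv2.cvtColor(s.im,cv2.COLOR_BGR2HSV)
E
python3 - <<'E'
from h import *
c=Cam("top");s=Cam("side")
print(c.proj([[228,635,231],[0,0,0]]),s.proj([[228,635,231],[0,0,0]]))
for n,px,z in [("blue1",[153,256],30),("blue2",[191,241],40),("blue3",[223,284],30),("dial",[382,220],95),("deck",[303,212],30),("large",[480,266],50),("meter",[495,199],36),("spool",[361,140],50),("wrench",[203,168],5),("disk",[68,365],0)]:
    print(n,c.ray([px],z))
cv2.imwrite("pics/c1.png",cv2.resize(c.im[130:310,130:270],None,fx=4,fy=3.3,interpolation=cv2.INTER_CUBIC)[:600])
cv2.imwrite("pics/c2.png",cv2.resize(c.im[160:310,255:455],None,fx=4,fy=4,interpolation=cv2.INTER_CUBIC))
E
```

```text
[[ -7.17372549 336.40448762]
 [311.23988981 460.37182957]] [[201.56914671 117.8884033 ]
 [144.37218676 261.55189171]]
blue1 [[418.85007772 457.09872174  30.        ]]
blue2 [[467.25818199 365.11822028  40.        ]]
blue3 [[372.10285087 268.38290368  30.        ]]
dial [[ 568.55164588 -101.44215198   95.        ]]
deck [[577.42660044  94.49580967  30.        ]]
large [[ 492.11194285 -356.3139169    50.        ]]
meter [[ 670.39260278 -395.62399032   36.        ]]
spool [[785.12369515 -34.16560767  50.        ]]
wrench [[670.94822273 384.70887598   5.        ]]
disk [[132.62607873 620.88011972   0.        ]]
```

View pics/c1.png

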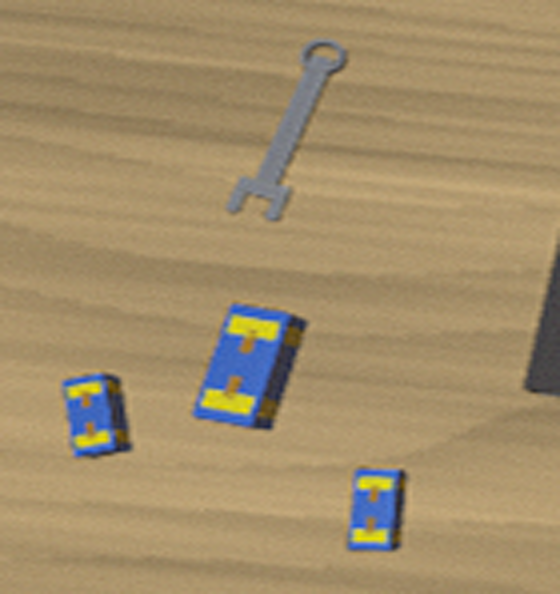

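View pics/c2.png

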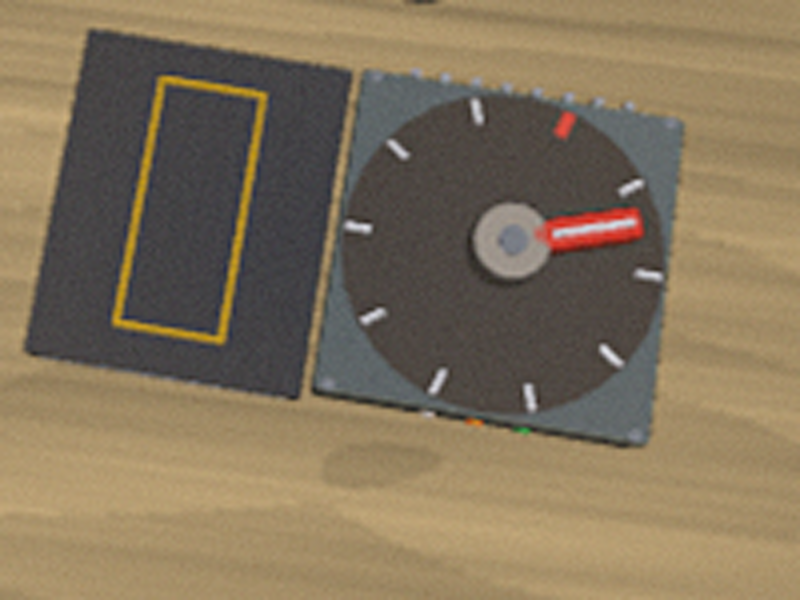

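```bash
cat >> h.py <<'E'
def blobs(m,amin=15):
    cs,_=cv2.findContours(m.astype(np.uint8),cv2.RETR_EXTERNAL,cv2.CHAIN_APPROX_NONE)
    return [c for c in cs if cv2.contourArea(c)>amin]
def rectw(cam,c,z):
    P=cam.ray(c.reshape(-1,2),z)[:,:2]
    (x,y),(a,b),t=cv2.minAreaRect(P.astype(np.float32))
    if a<b: a,b,t=b,a,t+90
    px=1000/370*(970-z)/1000 # pixel size, contour is on pixel centres
    return np.round([x,y,a+px,b+px,(t+90)%180-90],1)
E
python3 - <<'E'
from h import *
c=Cam("top");h=c.hsv();H,S,V=[h[...,i].astype(int) for i in range(3)]
def show(name,m,z,amin=15):
    for b in blobs(m,amin): print(name,b.reshape(-1,2).mean(0).round(1),rectw(c,b,z))
for px in [(191,241),(203,243),(153,256),(223,284),(480,266),(463,260),(303,182),(320,180),(396,191),(405,217),(476,240)]: print(px,h[px[1],px[0]])
blue=(H>100)&(H<130)&(S>120)
yel=(H>20)&(H<35)&(S>150)
roi=np.zeros_like(blue);roi[210:305,130:250]=1
m=(blue|yel|((H>8)&(H<35)&(S>190)))&roi
show("blue all",m,40)
show("bluetop",m&(V>150),40)
roi2=np.zeros_like(blue);roi2[165:255,265:345]=1
show("outline",(H>15)&(H<35)&(S>120)&(V>90)&roi2,30)
red=((H<6)|(H>174))&(S>150)
r3=np.zeros_like(blue);r3[180:270,340:425]=1
show("red",red&r3,95,5)
show("red@55",red&r3,55,5)
show("white",(S<45)&(V>150)&r3,55,3)
E
```

```text
(191, 241) [111 162 191]
(203, 243) [ 20  96 160]
(153, 256) [111 169 193]
(223, 284) [110 165 193]
(480, 266) [ 13  31 147]
(463, 260) [17 70 66]
(303, 182) [13 56 82]
(320, 180) [138  18  69]
(396, 191) [  3 185 222]
(405, 217) [179  50 204]
(476, 240) [ 18 193 211]
blue all [223.3 282.2] [377.3 266.   36.3  27.8   7. ]
blue all [153.  254.5] [421.1 451.7  60.8  35.   20.4]
blue all [191.1 241.6] [468.8 363.1  90.2  50.4  -5.2]
bluetop [223.2 282.1] [377.2 266.3  36.3  27.3   7. ]
bluetop [152.2 254.5] [420.4 455.4  59.4  27.7  19.5]
bluetop [189.  241.6] [469.4 368.   89.9  40.5  -5.1]
outline [302.2 212.1] [579.1  96.6 172.   77.1  -2.7]
red [403.2 216.9] [ 582.1 -150.9   61.3   23.6  -74.3]
red [395.7 190.7] [ 645.3 -128.4   17.2    8.8  -20.9]
red@55 [403.2 216.9] [ 590.4 -158.9   64.1   24.6  -74.3]
red@55 [395.7 190.7] [ 656.5 -135.3   18.     9.3  -20.9]
white [387.1 258.8] [ 481.1 -128.    17.7    6.4   23.5]
white [363.9 254.9] [484.3 -70.9  16.9   6.8 -20.9]
white [407.3 248.2] [ 513.3 -175.    17.8    6.1   50.5]
white [347.7 238.4] [519.8 -26.6  15.9   5.8 -56.6]
white [416.7 228.4] [ 565.3 -194.5   14.9    5.   -83.1]
white [403.  216.5] [ 591.8 -158.8   53.7    6.3  -75.4]
white [344.2 216.2] [574.4 -11.5  17.8   6.5  85.4]
white [382.4 219.6] [ 576.6 -107.6   45.3   42.6   20.5]
white [412.3 206.2] [ 621.1 -180.1   17.6    5.9  -56.6]
white [373.7 187.3] [658.1 -78.9  15.9   6.9  18.8]
```

```bash
python3 - <<'E'
from h import *
c=Cam("top");h=c.hsv();H,S,V=[h[...,i].astype(int) for i in range(3)]
A=np.array([[656.5,-135.3],[621.1,-180.1],[565.3,-194.5],[513.3,-175],[481.1,-128],[484.3,-70.9],[519.8,-26.6],[574.4,-11.5],[658.1,-78.9]])
k=np.array([0,1,2,3,4,5,6,7,9]);a=np.radians(-18-36*k)
M=92*np.c_[np.cos(a),np.sin(a)]
from scipy.optimize import least_squares
f=lambda p:(np.c_[M@[np.cos(p[2]),-np.sin(p[2])],M@[np.sin(p[2]),np.cos(p[2])]]*p[3]+p[:2]-A).ravel()
r=least_squares(f,[568,-104,0,1]);p=r.x;print(p[:2],np.degrees(p[2]),p[3],np.abs(r.fun).max())
y=p[2];d=p[:2]+200*np.array([-np.sin(y),np.cos(y)]);print("deck pred",d)
L=np.array([582.1,-150.9])-p[:2];print("lever",np.hypot(*L),np.degrees(y-np.arctan2(L[1],L[0]))-18)
st=(np.abs(H-13)<25)&(S<60)&(V>110)|(H<22)&(S>170)&(V>170)
r2=np.zeros_like(st);r2[225:305,450:510]=1
for b in blobs(st&r2,40): print(b.reshape(-1,2).mean(0),rectw(c,b,50))
im=c.im.copy(); im[(st&r2)]=(0,255,0)
cv2.imwrite("pics/c3.png",np.hstack([cv2.resize(x[225:305,450:510],None,fx=6,fy=6) for x in (c.im,im)]))
E
```

```text
[ 570.12758785 -103.22613301] -2.580099631829543 0.9978446598752913 0.6950406573270129
deck pred [579.13079105  96.57112006]
lever 49.15420884299631 55.32265378694778
[481.55595668 262.68953069] [ 497.  -362.2  161.2   65.1   14.9]
```

View pics/c3.png

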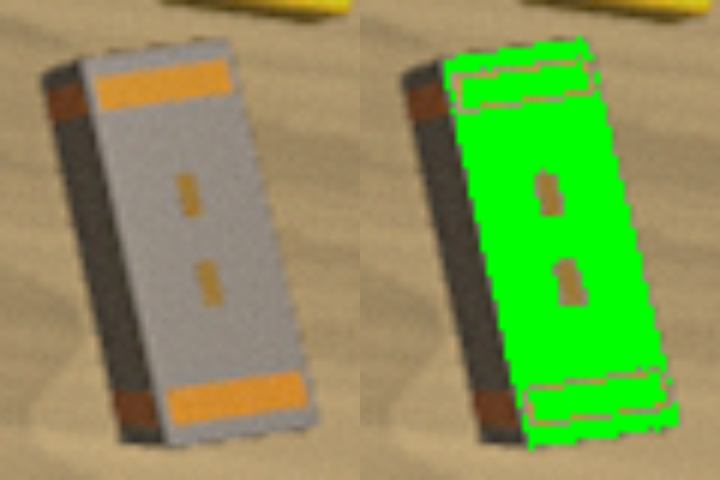

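```bash
python3 - <<'E'
from h import *
s=Cam("side");h=s.hsv()
cv2.imwrite("pics/s1.png",cv2.resize(s.im[180:280,275:385],None,fx=6,fy=6,interpolation=cv2.INTER_CUBIC))
y=np.radians(-2.58);C=np.array([570.1,-103.2])
for k in [1,1.5,2]:
    a=y-np.radians(18+36*k);P=[[*(C+r*np.array([np.cos(a),np.sin(a)])),95] for r in (24,80)]
    print(k,s.proj(P).round(1).tolist(), Cam("top").proj(P).round(1).tolist())
E
```

```text
1 [[339.1, 223.4], [354.3, 229.9]] [[391.6, 215.1], [411.8, 204.9]]
1.5 [[337.2, 224.4], [348.1, 233.2]] [[392.6, 218.0], [415.5, 214.6]]
2 [[334.9, 224.9], [340.2, 235.3]] [[392.7, 221.1], [416.0, 224.9]]
```

View pics/s1.png

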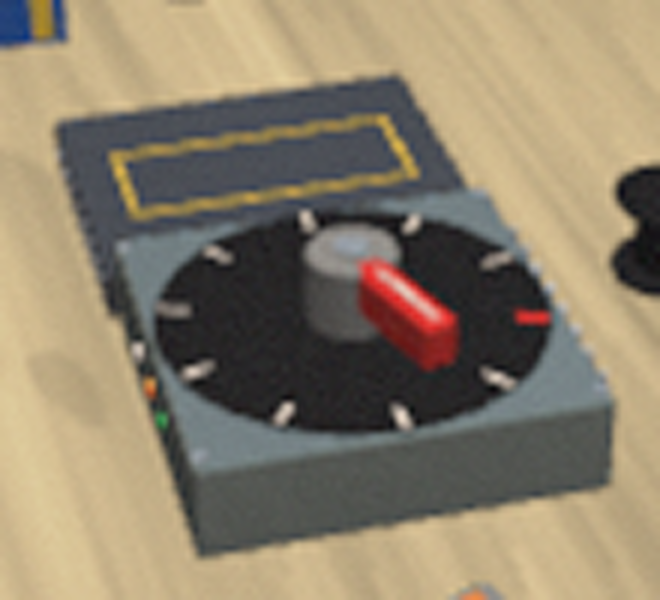

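```bash
cat > go.py <<'E'
import sys
from h import *
# usage: go.py x y z yawdeg  -> row numbers
def rows(x,y,z,yaw):
    s=arm.state();p=np.array(s["tool_pos"]);R0=R.from_euler('xyz',s["eef_rot"])
    R1=R.from_euler('xyz',[np.pi,0,np.radians(yaw)])
    d=R0.inv().apply(np.array([x,y,z])-p)
    rv=(R0.inv()*R1).as_rotvec()
    print("t",round(s["clock"],2),"pos",p.round(1),"rpy",np.degrees(s["eef_rot"]).round(1),"F",np.round(s["force"],1),"w",round(s["gripper_width"],1))
    print("row",(d/300).round(4).tolist(),(rv/2/np.pi).round(4).tolist(),"dist",np.linalg.norm(d).round(1),"turn",np.degrees(np.linalg.norm(rv)).round(1))
if __name__=="__main__":
    a=list(map(float,sys.argv[1:]))
    for i in range(0,len(a),4): rows(*a[i:i+4])
E
python3 go.py 430 450 230 120  560 100 230 50
```

```text
t 0.5 pos [228.8 635.  231.2] rpy [-180.     0.   160.2] F [ 0.7  0.4 -0.4] w 85.2
row [-0.84, -0.3528, 0.0041] [-0.0, 0.0, 0.1116] dist 273.3 turn 40.2
t 0.5 pos [228.8 635.  231.2] rpy [-180.     0.   160.2] F [ 0.7  0.4 -0.4] w 85.2
row [-1.6431, -1.3036, 0.0042] [-0.0, 0.0, 0.3061] dist 629.2 turn 110.2
```

drive_tool(plan=[-0.84,-0.353,0,0,0,0.13,-0.84,-0.353,0,0,0,0.13,-0.84,-0.353,0,0,0,0.13,-0.84,-0.353,0,0,0,0.13,-0.84,-0.353,0,0,0,0.13,-0.9,-0.5,0,0,0,0.15,-0.98,-0.65,0,0,0,0.17,-1,-0.8,0,0,0,0.19], gripper=1)

```text
clock: 1.3
tool_pos: [432.5, 317.1, 231.4]
eef_rot: [3.14, 0.0, 1.595]
force: [0.3, 0.1, 0.4]
gripper_width: 85.6
```

```bash
python3 go.py 565 -10 200 30  530 -150 180 15
```

```text
t 1.3 pos [432.5 317.1 231.4] rpy [179.9   0.   91.4] F [0.3 0.1 0.4] w 85.6
row [-1.1005, 0.4152, 0.1053] [0.0002, -0.0001, 0.1705] dist 354.3 turn 61.4
t 1.3 pos [432.5 317.1 231.4] rpy [179.9   0.   91.4] F [0.3 0.1 0.4] w 85.6
row [-1.5643, 0.2872, 0.1718] [0.0002, -0.0001, 0.2122] dist 479.9 turn 76.4
```

drive_tool(plan=[-1,0.38,0,0,0,0.17,-1,0.38,0,0,0,0.17,-1,0.38,0,0,0,0.17,-1,0.38,0,0,0,0.17,-1,0.38,0,0,0,0.17,-1,0.38,0,0,0,0.17,-1,0.38,0,0,0,0.19])

```text
clock: 2.0
tool_pos: [554.9, 16.1, 232.0]
eef_rot: [3.139, -0.002, 0.543]
force: [-0.3, 1.0, -0.4]
gripper_width: 85.6
```

```bash
python3 go.py 530 -290 180 15 497 -362 120 14.9
```

```text
t 2.0 pos [554.9  16.1 232. ] rpy [ 1.799e+02 -1.000e-01  3.110e+01] F [-0.3  1.  -0.4] w 85.6
row [-0.5984, 0.8304, 0.1743] [0.0003, -0.0003, 0.0447] dist 311.5 turn 16.1
t 2.0 pos [554.9  16.1 232. ] rpy [ 1.799e+02 -1.000e-01  3.110e+01] F [-0.3  1.  -0.4] w 85.6
row [-0.8169, 0.9786, 0.3743] [0.0003, -0.0003, 0.045] dist 398.6 turn 16.2
```

drive_tool(plan=[-0.598,0.83,0.17,0,0,0.045,-0.598,0.83,0.17,0,0,0.045,-0.598,0.83,0.17,0,0,0.045,-0.598,0.83,0.17,0,0,0.045,-0.598,0.83,0.17,0,0,0.045,-0.817,0.979,0.374,0,0,0.045,-0.817,0.979,0.374,0,0,0.045,-0.817,0.979,0.374,0,0,0.045])

```text
clock: 2.8
tool_pos: [498.6, -357.1, 123.5]
eef_rot: [3.139, -0.003, 0.26]
force: [1.0, -0.4, -0.4]
gripper_width: 85.1
```

```bash
python3 go.py 497 -362 120 14.9 497 -362 14 14.9; python3 - <<'E'
from h import *
c=Cam("top");cv2.imwrite("pics/t2.png",cv2.resize(c.im[160:310,340:540],None,fx=4,fy=4))
s=Cam("side");cv2.imwrite("pics/s2.png",cv2.resize(s.im[160:340,260:460],None,fx=3,fy=3))
E
```

```text
t 2.8 pos [ 498.6 -357.1  123.5] rpy [179.8  -0.2  14.9] F [ 1.  -0.4 -0.4] w 85.1
row [-0.0094, 0.0145, 0.0118] [0.0005, -0.0005, -0.0] dist 6.3 turn 0.2
t 2.8 pos [ 498.6 -357.1  123.5] rpy [179.8  -0.2  14.9] F [ 1.  -0.4 -0.4] w 85.1
row [-0.0105, 0.0135, 0.3652] [0.0005, -0.0005, -0.0] dist 109.7 turn 0.2
```

View pics/t2.png

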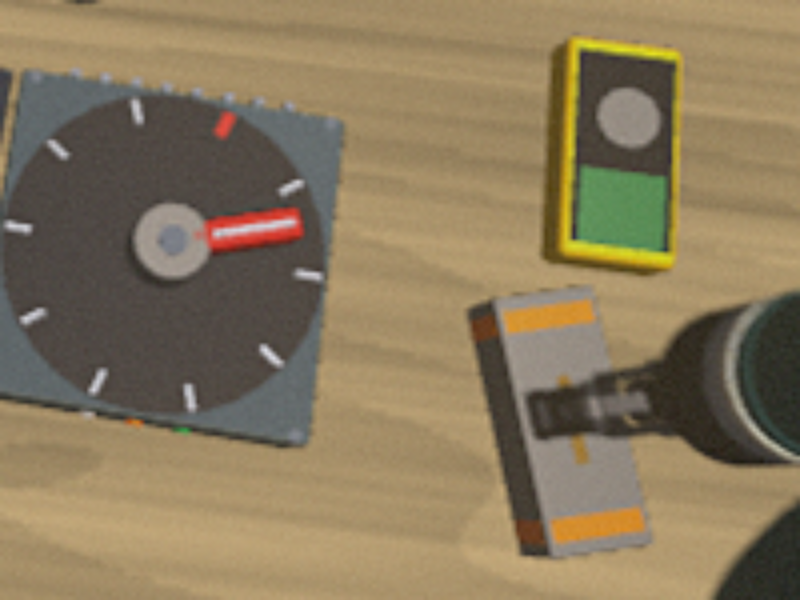

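View pics/s2.png

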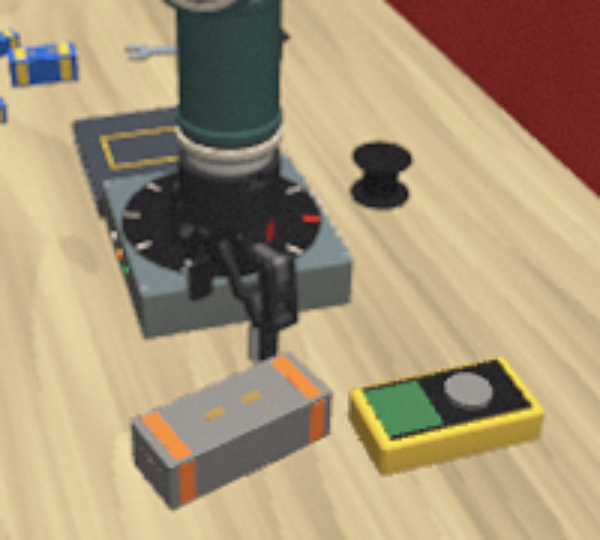

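drive_tool(plan=[-0.01,0.014,0.15,0,0,0,-0.01,0.014,0.3,0,0,0,-0.01,0.014,0.35,0,0,0,-0.01,0.014,0.375,0,0,0,-0.01,0.014,0.375,0,0,0,-0.01,0.014,0.375,0,0,0])

```text
clock: 3.5
tool_pos: [495.0, -364.1, 9.9]
eef_rot: [3.14, -0.0, 0.256]
force: [0.2, -0.1, 0.1]
gripper_width: 85.3
```

drive_tool(plan=[0,0,0,0,0,0,0,0,0,0,0,0,0,0,0,0,0,0,0,0,0,0,0,0,0,0,0,0,0,0,0,0,0,0,0,0], gripper=-1)

```text
clock: 4.1
tool_pos: [497.1, -365.1, 12.9]
eef_rot: [3.136, -0.003, 0.256]
force: [-0.5, 1.7, 7.7]
gripper_width: 63.0
```

drive_tool(plan=[0,0,-0.03,0,0,0,0,0,-0.1,0,0,0,0,0,-0.2,0,0,0,0,0,-0.35,0,0,0,0,0,-0.45,0,0,0,0,0,-0.45,0,0,0])

```text
clock: 4.7
tool_pos: [499.6, -367.1, 154.4]
eef_rot: [3.127, -0.01, 0.256]
force: [0.9, -0.8, -4.1]
gripper_width: 63.7
```

```bash
python3 go.py 570 -100 175 5 579.1 96.6 175 -2.6; python3 - <<'E'
from h import *
c=Cam("top");cv2.imwrite("pics/t3.png",cv2.resize(c.im[160:310,400:600],None,fx=4,fy=4))
s=Cam("side");cv2.imwrite("pics/s3.png",cv2.resize(s.im[160:340,260:460],None,fx=3,fy=3))
E
```

```text
t 4.7 pos [ 499.6 -367.1  154.4] rpy [179.2  -0.6  14.7] F [ 0.9 -0.8 -4.1] w 63.7
row [0.453, -0.8009, -0.0756] [0.0021, -0.0018, 0.0268] dist 277.0 turn 9.7
t 4.7 pos [ 499.6 -367.1  154.4] rpy [179.2  -0.6  14.7] F [ 0.9 -0.8 -4.1] w 63.7
row [0.6483, -1.4271, -0.0826] [0.002, -0.0019, 0.0479] dist 470.9 turn 17.3
```

View pics/t3.png

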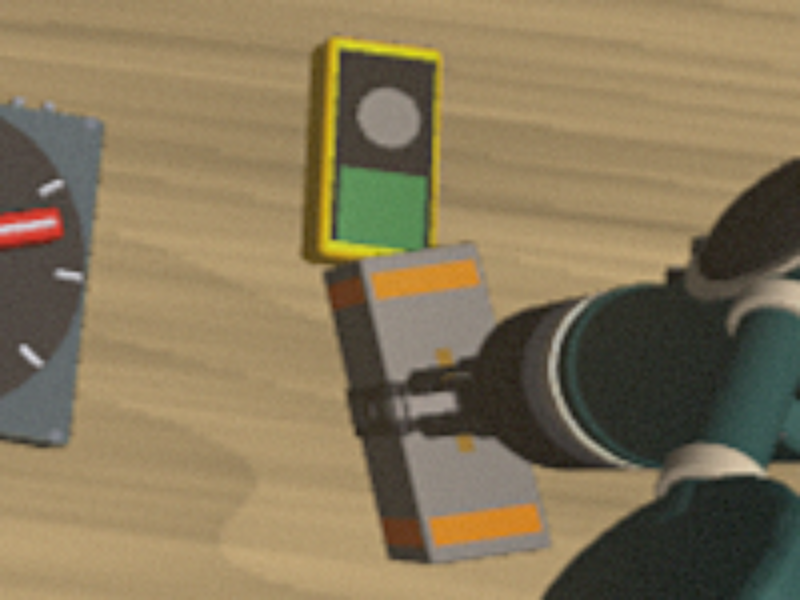

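View pics/s3.png

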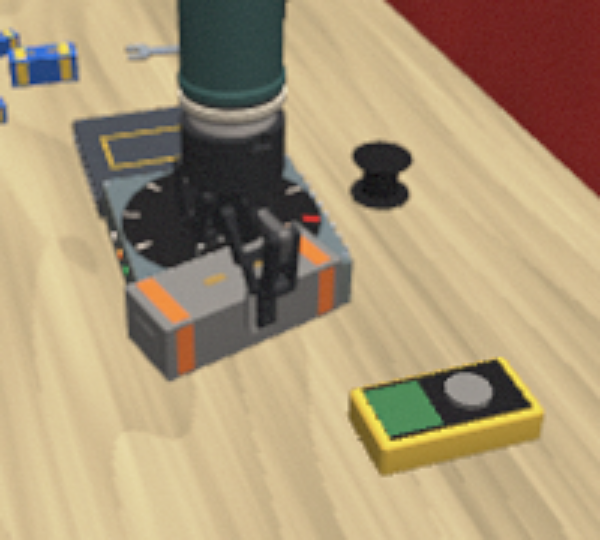

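drive_tool(plan=[0.1,-0.15,-0.08,0,0,0,0.2,-0.32,-0.08,0,0,0,0.3,-0.5,-0.08,0,0,0.02,0.38,-0.65,-0.08,0,0,0.03,0.45,-0.8,-0.08,0,0,0.035,0.51,-0.92,-0.08,0,0,0.045,0.53,-1,-0.08,0,0,0.048,0.53,-1,-0.08,0,0,0.048])

```text
clock: 5.6
tool_pos: [571.8, -28.0, 167.0]
eef_rot: [3.14, 0.001, -0.041]
force: [-0.3, -0.6, -4.2]
gripper_width: 63.5
```

```bash
python3 go.py 579.1 96.6 120 -2.6
```

```text
t 5.6 pos [571.8 -28.  167. ] rpy [ 1.799e+02  1.000e-01 -2.300e+00] F [-0.3 -0.6 -4.2] w 63.5
row [0.0077, -0.4162, 0.156] [0.0002, 0.0002, 0.0008] dist 133.4 turn 0.3
```

drive_tool(plan=[0,-0.12,0,0,0,0,0,-0.25,0,0,0,0.001,0.007,-0.36,0.05,0,0,0.001,0.008,-0.416,0.15,0,0,0.001,0.008,-0.416,0.25,0,0,0.001,0.008,-0.416,0.335,0,0,0.001,0.008,-0.416,0.335,0,0,0.001,0.008,-0.416,0.335,0,0,0.001])

```text
clock: 6.4
tool_pos: [576.9, 95.7, 63.9]
eef_rot: [3.139, 0.007, -0.047]
force: [0.5, 1.5, -4.6]
gripper_width: 63.7
```

```bash
python3 go.py 579.1 96.6 44 -2.6; python3 - <<'E'
from h import *
c=Cam("top");cv2.imwrite("pics/t4.png",cv2.resize(c.im[160:270,250:400],None,fx=5,fy=5))
s=Cam("side");cv2.imwrite("pics/s4.png",cv2.resize(s.im[170:290,270:400],None,fx=5,fy=5))
E
```

```text
t 6.4 pos [576.9  95.7  63.9] rpy [179.9   0.4  -2.7] F [ 0.5  1.5 -4.6] w 63.7
row [0.0076, -0.0034, 0.0664] [0.0004, 0.0011, -0.0003] dist 20.1 turn 0.4
```

View pics/t4.png

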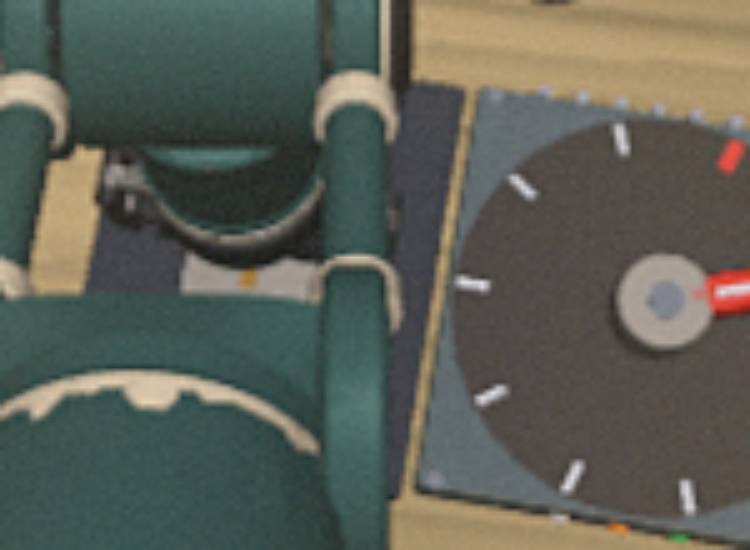

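View pics/s4.png

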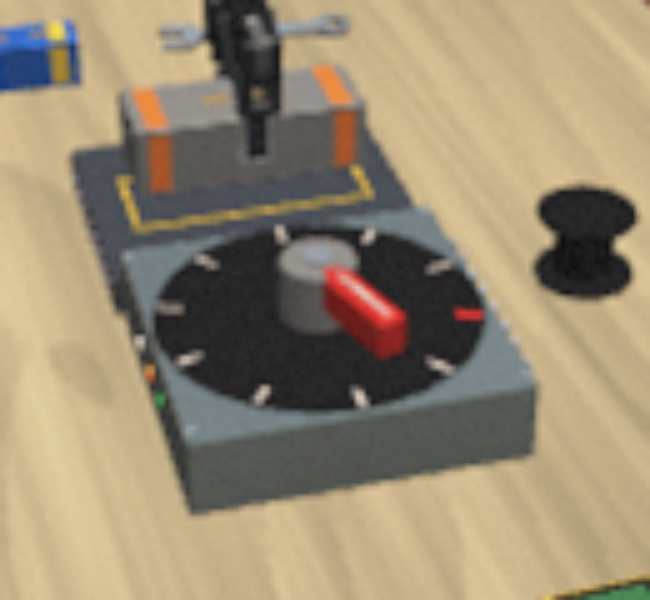

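drive_tool(plan=[0.004,-0.003,0.02,0,0.001,0,0.004,-0.003,0.04,0,0.001,0,0.004,-0.003,0.055,0,0.001,0,0.004,-0.003,0.055,0,0.001,0,0.004,-0.003,0.055,0,0.001,0])

```text
clock: 7.0
tool_pos: [580.9, 96.9, 50.4]
eef_rot: [3.14, -0.006, -0.047]
force: [0.4, 0.3, -5.1]
gripper_width: 63.5
```

```bash
python3 go.py 578 96.6 42 -2.6
```

```text
t 7.0 pos [580.9  96.9  50.4] rpy [179.9  -0.3  -2.7] F [ 0.4  0.3 -5.1] w 63.5
row [-0.0097, 0.0014, 0.0279] [0.0002, -0.0009, -0.0003] dist 8.9 turn 0.4
```

drive_tool(plan=[-0.004,0,0,0,0,0,-0.004,0,0,0,0,0,-0.004,0,0,0,0,0])

```text
clock: 7.3
tool_pos: [579.7, 97.0, 50.5]
eef_rot: [3.14, -0.006, -0.047]
force: [-0.7, 0.0, -4.6]
gripper_width: 63.1
```

```bash
python3 go.py 578 96.6 42 -2.6;python3 -c "
from h import *
for i in range(3):
  c=Cam('side');s=arm.state();print(s['tool_pos'],s['force'])"
```

```text
t 7.3 pos [579.7  97.   50.5] rpy [179.9  -0.3  -2.7] F [-0.7  0.  -4.6] w 63.1
row [-0.0059, 0.0014, 0.0283] [0.0002, -0.0009, -0.0003] dist 8.7 turn 0.4
[579.77714903  96.96752918  50.5075049 ] [-0.12128322 -0.94109415 -5.9154005 ]
[579.79132612  97.00134912  50.50508342] [ 0.22293028  0.20493799 -5.07022391]
[579.77233524  96.9780094   50.47187887] [-0.01583882 -0.4568902  -4.20867037]
```

drive_tool(plan=[-0.006,0.001,0.008,0,-0.0009,0,-0.006,0.001,0.016,0,-0.0009,0,-0.006,0.001,0.02,0,-0.0009,0,-0.006,0.001,0.02,0,-0.0009,0])

```text
clock: 7.85
tool_pos: [577.6, 96.7, 44.0]
eef_rot: [3.14, 0.001, -0.047]
force: [0.1, 0.0, -5.2]
gripper_width: 63.0
```

drive_tool(plan=[0,0,0.003,0,0,0,0,0,0.003,0,0,0])

```text
clock: 8.05
tool_pos: [577.8, 96.8, 43.3]
eef_rot: [3.14, 0.0, -0.047]
force: [-0.1, 0.8, -4.3]
gripper_width: 63.4
```

```bash
python3 go.py 578 96.6 42 -2.6;python3 - <<'E'
from h import *
s=Cam("side");cv2.imwrite("pics/s5.png",cv2.resize(s.im[180:240,280:370],None,fx=8,fy=8,interpolation=cv2.INTER_CUBIC))
E
```

```text
t 8.05 pos [577.8  96.8  43.3] rpy [179.9   0.   -2.7] F [-0.1  0.8 -4.3] w 63.4
row [0.0006, 0.0005, 0.0042] [0.0002, 0.0, -0.0003] dist 1.3 turn 0.1
```

View pics/s5.png

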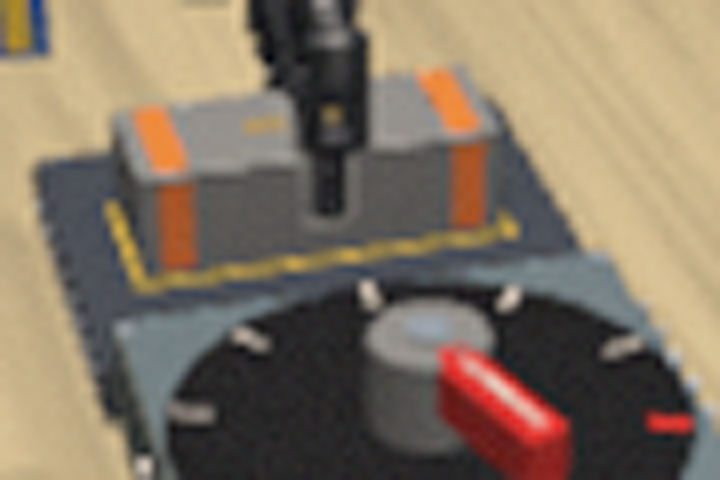

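drive_tool(plan=[0,0,0.004,0,0,0,0,0,0.004,0,0,0])

```text
clock: 8.3
tool_pos: [577.8, 96.7, 43.0]
eef_rot: [3.14, 0.0, -0.047]
force: [-5.0, 0.2, 4.7]
gripper_width: 62.9
```

drive_tool(plan=[0,0,0.004,0,0,0,0,0,0.004,0,0,0])

```text
clock: 8.5
tool_pos: [577.8, 96.8, 43.0]
eef_rot: [3.14, 0.0, -0.047]
force: [-6.2, 0.5, 6.6]
gripper_width: 63.3
```

drive_tool(plan=[0,0,0,0,0,0,0,0,0,0,0,0,0,0,0,0,0,0,0,0,0,0,0,0,0,0,0,0,0,0], gripper=1)

```text
clock: 9.0
tool_pos: [578.0, 96.8, 42.9]
eef_rot: [3.14, 0.0, -0.047]
force: [0.1, 0.1, 0.9]
gripper_width: 85.5
```

```bash
python3 go.py 578 96.6 200 -2.6 520 230 200 -60
```

```text
t 9.0 pos [578.   96.8  42.9] rpy [179.9   0.   -2.7] F [0.1 0.1 0.9] w 85.5
row [0.0, 0.0014, -0.5236] [0.0002, 0.0, -0.0003] dist 157.1 turn 0.1
t 9.0 pos [578.   96.8  42.9] rpy [179.9   0.   -2.7] F [0.1 0.1 0.9] w 85.5
row [-0.2141, -0.4337, -0.5242] [0.0002, -0.0001, 0.1591] dist 214.0 turn 57.3
```

drive_tool(plan=[0,0,-0.1,0,0,0,0,0,-0.25,0,0,0,0,0,-0.4,0,0,0,-0.05,-0.15,-0.5,0,0,0,-0.12,-0.3,-0.5,0,0,0,-0.18,-0.45,-0.5,0,0,0.003,-0.25,-0.6,-0.45,0,0,0.004,-0.32,-0.8,-0.4,0,0,0.005])

```text
clock: 9.8
tool_pos: [498.5, 323.9, 167.7]
eef_rot: [3.141, -0.001, -0.079]
force: [-0.4, -0.5, 0.4]
gripper_width: 85.5
```

```bash
python3 go.py 469.4 368 120 -5.1;python3 - <<'E'
from h import *
c=Cam("top");h=c.hsv();H,S,V=[h[...,i].astype(int) for i in range(3)]
cv2.imwrite("pics/t6.png",cv2.resize(c.im[160:270,250:400],None,fx=5,fy=5))
s=Cam("side");cv2.imwrite("pics/s6.png",cv2.resize(s.im[180:240,280:370],None,fx=8,fy=8,interpolation=cv2.INTER_CUBIC))
st=(H<40)&(S<60)&(V>110)|(H<22)&(S>170)&(V>170)
r2=np.zeros_like(st);r2[170:252,275:335]=1
for b in blobs(st&r2,40): print(b.reshape(-1,2).mean(0),rectw(c,b,80))
E
```

```text
t 9.8 pos [498.5 323.9 167.7] rpy [ 1.8e+02 -1.0e-01 -4.5e+00] F [-0.4 -0.5  0.4] w 85.5
row [-0.1085, -0.1389, 0.1589] [0.0001, -0.0002, 0.0016] dist 71.2 turn 0.6
[295.39189189 235.21621622] [509.3  98.7  69.1  23.2  88. ]
[302.61046512 202.74418605] [588.4  96.8 140.9  66.4  -2.5]
```

View pics/t6.png

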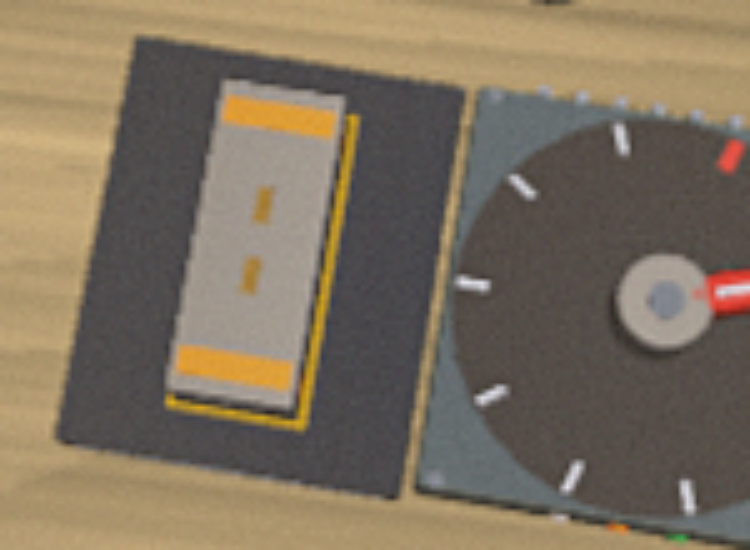

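View pics/s6.png

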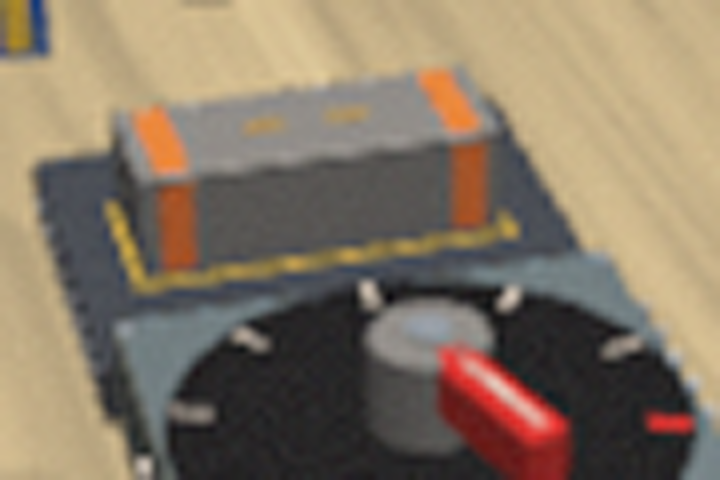

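```bash
python3 - <<'E'
from h import *
c=Cam("top");h=c.hsv();H,S,V=[h[...,i].astype(int) for i in range(3)]
st=(H<40)&(S<60)&(V>110)|(H<22)&(S>150)&(V>190)
r2=np.zeros_like(st);r2[170:252,275:335]=1
m=cv2.morphologyEx((st&r2).astype(np.uint8),cv2.MORPH_CLOSE,np.ones((3,3)))
b=max(blobs(m),key=cv2.contourArea); print(b.reshape(-1,2).mean(0),rectw(c,b,80))
im=c.im.copy();cv2.drawContours(im,[b],-1,(0,255,0));cv2.imwrite("pics/t7.png",cv2.resize(im[160:270,250:400],None,fx=5,fy=5,interpolation=0))
E
```

```text
[300.74853801 208.22222222] [578.3  97.4 161.4  66.3  -2.3]
```

View pics/t7.png

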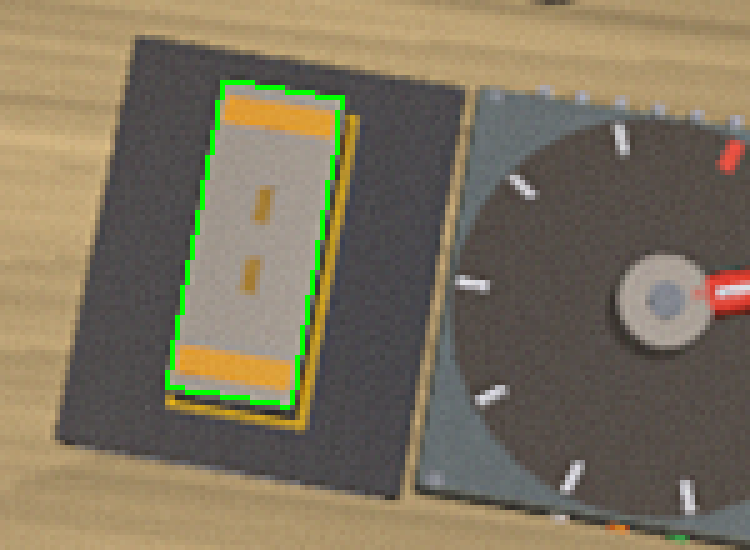

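drive_tool(plan=[-0.1085,-0.139,0.08,0,0,0.0016,-0.1085,-0.139,0.16,0,0,0.0016,-0.1085,-0.139,0.28,0,0,0.0016,-0.1085,-0.139,0.38,0,0,0.0016,-0.1085,-0.139,0.38,0,0,0.0016,-0.1085,-0.139,0.38,0,0,0.0016])

```text
clock: 10.55
tool_pos: [468.1, 367.1, 52.1]
eef_rot: [3.138, 0.003, -0.085]
force: [0.7, 0.3, 1.3]
gripper_width: 85.5
```

```bash
python3 go.py 469.4 368 12 -5.1;python3 - <<'E'
from h import *
s=Cam("side");cv2.imwrite("pics/s8.png",cv2.resize(s.im[120:220,220:350],None,fx=6,fy=6,interpolation=cv2.INTER_CUBIC))
s=Cam("top");cv2.imwrite("pics/t8.png",cv2.resize(s.im[180:300,130:260],None,fx=5,fy=5,interpolation=cv2.INTER_CUBIC))
E
```

```text
t 10.55 pos [468.1 367.1  52.1] rpy [179.8   0.2  -4.9] F [0.7 0.3 1.3] w 85.5
row [0.0043, -0.0039, 0.1336] [0.0006, 0.0004, 0.0006] dist 40.1 turn 0.3
```

View pics/s8.png

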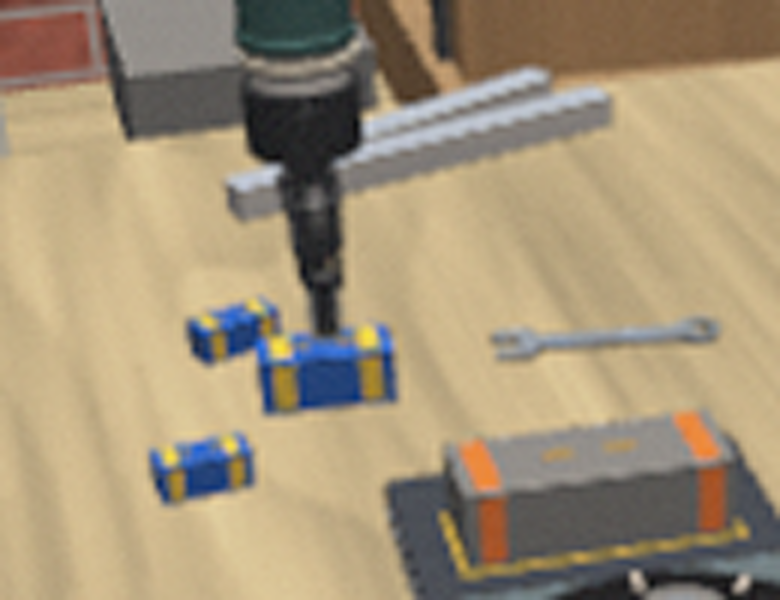

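View pics/t8.png

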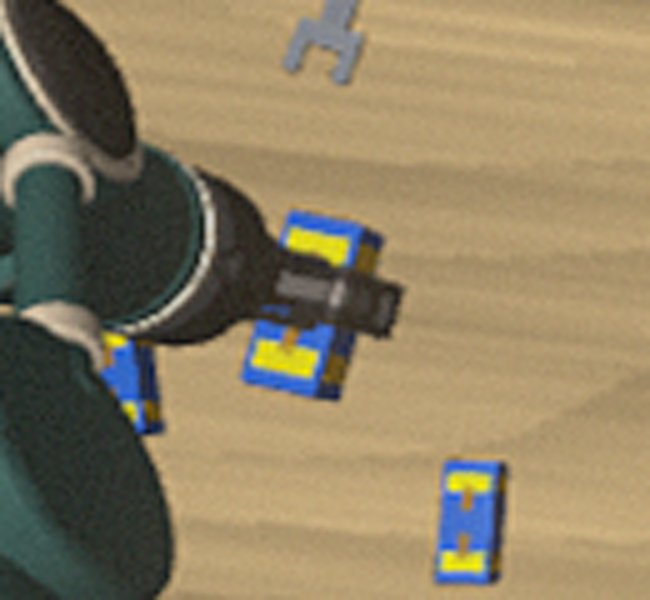

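drive_tool(plan=[0.003,-0.002,0.06,0,0,0.0006,0.003,-0.002,0.11,0,0,0.0006,0.003,-0.002,0.133,0,0,0.0006,0.003,-0.002,0.133,0,0,0.0006,0.003,-0.002,0.133,0,0,0.0006])

```text
clock: 11.15
tool_pos: [470.7, 369.1, 14.6]
eef_rot: [3.141, -0.001, -0.089]
force: [-0.0, 0.0, -0.0]
gripper_width: 85.6
```

```bash
python3 go.py 469.4 368 12 -5.1
```

```text
t 11.15 pos [470.7 369.1  14.6] rpy [180.   -0.   -5.1] F [-0.  0. -0.] w 85.6
row [-0.004, 0.0041, 0.0087] [0.0001, -0.0001, 0.0001] dist 3.1 turn 0.1
```

drive_tool(plan=[-0.004,0.004,0.005,0,0,0,-0.004,0.004,0.005,0,0,0,-0.004,0.004,0.005,0,0,0])

```text
clock: 11.45
tool_pos: [469.5, 368.2, 13.5]
eef_rot: [-3.142, -0.001, -0.089]
force: [-0.8, 0.1, -0.1]
gripper_width: 85.2
```

drive_tool(plan=[0,0,0,0,0,0,0,0,0,0,0,0,0,0,0,0,0,0,0,0,0,0,0,0,0,0,0,0,0,0,0,0,0,0,0,0,0,0,0,0,0,0,0,0,0,0,0,0], gripper=-1)

```text
clock: 12.25
tool_pos: [469.9, 368.5, 13.8]
eef_rot: [-3.141, -0.002, -0.089]
force: [1.0, 0.4, 3.4]
gripper_width: 39.0
```

```bash
python3 go.py 578 97 180 -2.5
```

```text
t 12.25 pos [469.9 368.5  13.8] rpy [-1.8e+02 -1.0e-01 -5.1e+00] F [1.  0.4 3.4] w 39.0
row [0.44, 0.8693, -0.5537] [-0.0001, -0.0003, -0.0071] dist 336.2 turn 2.6
```

drive_tool(plan=[0,0,-0.05,0,0,0,0,0,-0.18,0,0,0,0,0,-0.32,0,0,0,0.06,0.12,-0.47,0,0,0,0.13,0.26,-0.54,0,0,-0.002,0.2,0.4,-0.54,0,0,-0.004,0.27,0.53,-0.54,0,0,-0.006,0.33,0.66,-0.54,0,0,-0.007])

```text
clock: 13.05
tool_pos: [550.8, 160.2, 176.8]
eef_rot: [-3.141, -0.002, -0.044]
force: [0.9, 0.5, -1.5]
gripper_width: 39.1
```

```bash
python3 go.py 579 97.3 115 -2.5
```

```text
t 13.05 pos [550.8 160.2 176.8] rpy [-1.8e+02 -1.0e-01 -2.5e+00] F [ 0.9  0.5 -1.5] w 39.1
row [0.1025, 0.2053, 0.2064] [-0.0, -0.0004, -0.0001] dist 92.6 turn 0.1
```

drive_tool(plan=[0.05,0.1,0,0,0,0,0.08,0.17,0.04,0,0,0,0.1025,0.205,0.1,0,0,0,0.1025,0.205,0.16,0,0,0,0.1025,0.205,0.206,0,0,0,0.1025,0.205,0.206,0,0,0,0.1025,0.205,0.206,0,0,0])

```text
clock: 13.75
tool_pos: [578.4, 97.7, 114.9]
eef_rot: [-3.142, -0.001, -0.044]
force: [-0.1, -0.2, -1.9]
gripper_width: 38.7
```

```bash
python3 go.py 579 97.3 97 -2.5;python3 - <<'E'
from h import *
s=Cam("side");cv2.imwrite("pics/s9.png",cv2.resize(s.im[160:240,280:370],None,fx=7,fy=7,interpolation=cv2.INTER_CUBIC))
E
```

```text
t 13.75 pos [578.4  97.7 114.9] rpy [-1.8e+02 -1.0e-01 -2.5e+00] F [-0.1 -0.2 -1.9] w 38.7
row [0.002, 0.0011, 0.0598] [-0.0, -0.0002, 0.0] dist 18.0 turn 0.1
```

View pics/s9.png

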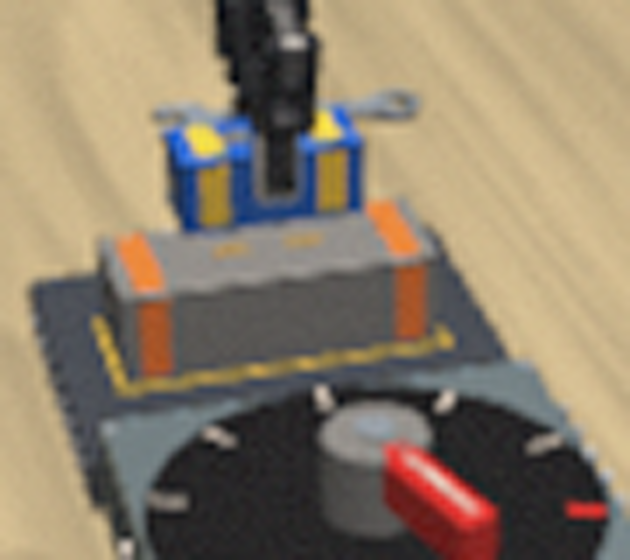

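drive_tool(plan=[0.002,0.001,0.02,0,0,0,0.002,0.001,0.04,0,0,0,0.002,0.001,0.055,0,0,0,0.002,0.001,0.06,0,0,0,0.002,0.001,0.06,0,0,0])

```text
clock: 14.3
tool_pos: [579.4, 97.5, 97.2]
eef_rot: [-3.141, -0.002, -0.043]
force: [-0.3, -0.0, -1.9]
gripper_width: 38.8
```

drive_tool(plan=[0,0,0.004,0,0,0,0,0,0.007,0,0,0,0,0,0.007,0,0,0])

```text
clock: 14.6
tool_pos: [579.4, 97.5, 95.0]
eef_rot: [-3.141, -0.002, -0.043]
force: [-0.4, 0.3, -2.4]
gripper_width: 38.8
```

drive_tool(plan=[0,0,0.003,0,0,0,0,0,0.003,0,0,0])

```text
clock: 14.8
tool_pos: [579.3, 97.4, 94.1]
eef_rot: [-3.141, -0.002, -0.043]
force: [-0.3, 0.2, -3.0]
gripper_width: 39.1
```

drive_tool(plan=[0,0,0.003,0,0,0,0,0,0.003,0,0,0])

```text
clock: 15.0
tool_pos: [579.5, 97.4, 93.8]
eef_rot: [-3.142, -0.002, -0.043]
force: [-0.6, -0.1, 3.1]
gripper_width: 38.8
```

Contact. Release and retreat.

drive_tool(plan=[0,0,0,0,0,0,0,0,0,0,0,0,0,0,0,0,0,0,0,0,0,0,0,0,0,0,0,0,0,0], gripper=0.6)

```text
clock: 15.5
tool_pos: [579.5, 97.5, 93.8]
eef_rot: [-3.141, -0.002, -0.043]
force: [0.3, 0.2, 0.2]
gripper_width: 68.4
```

drive_tool(plan=[0,0,-0.05,0,0,0,0,0,-0.18,0,0,0,0,0,-0.32,0,0,0,0,0.15,-0.4,0,0,0,0,0.3,-0.4,0,0,0,0,0.45,-0.4,0,0,0,0,0.6,-0.4,0,0,0,0,0.75,-0.4,0,0,0])

```text
clock: 16.3
tool_pos: [569.5, -129.1, 215.5]
eef_rot: [3.141, -0.004, -0.043]
force: [-0.3, -0.7, 0.2]
gripper_width: 68.1
```

```bash
python3 go.py 579 97.3 97 -2.5;python3 - <<'E'
from h import *
s=Cam("side");cv2.imwrite("pics/s10.png",cv2.resize(s.im[160:260,260:390],None,fx=6,fy=6,interpolation=cv2.INTER_CUBIC))
c=Cam("top");cv2.imwrite("pics/t10.png",cv2.resize(c.im[150:280,240:440],None,fx=4,fy=4,interpolation=cv2.INTER_CUBIC))
E
```

```text
t 16.3 pos [ 569.5 -129.1  215.5] rpy [180.   -0.2  -2.5] F [-0.3 -0.7  0.2] w 68.1
row [-0.0027, -0.7553, 0.3948] [0.0, -0.0007, 0.0001] dist 255.7 turn 0.2
```

View pics/s10.png

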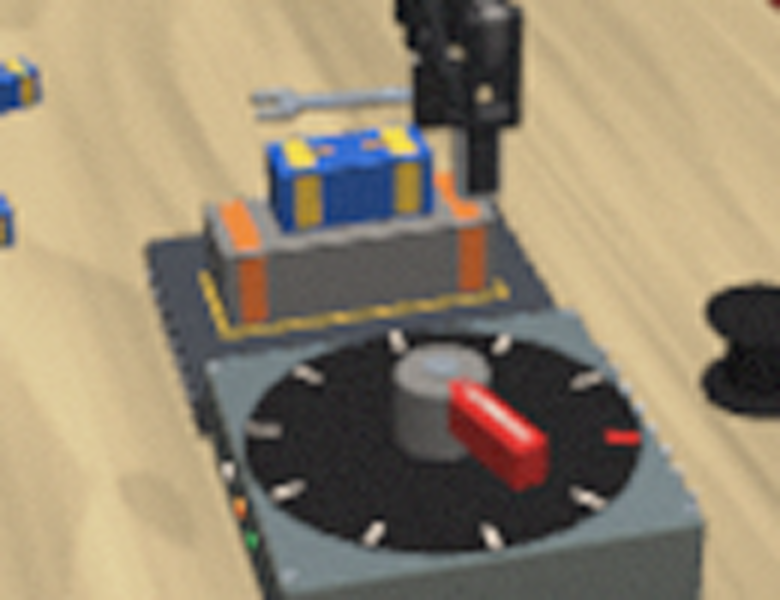

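View pics/t10.png

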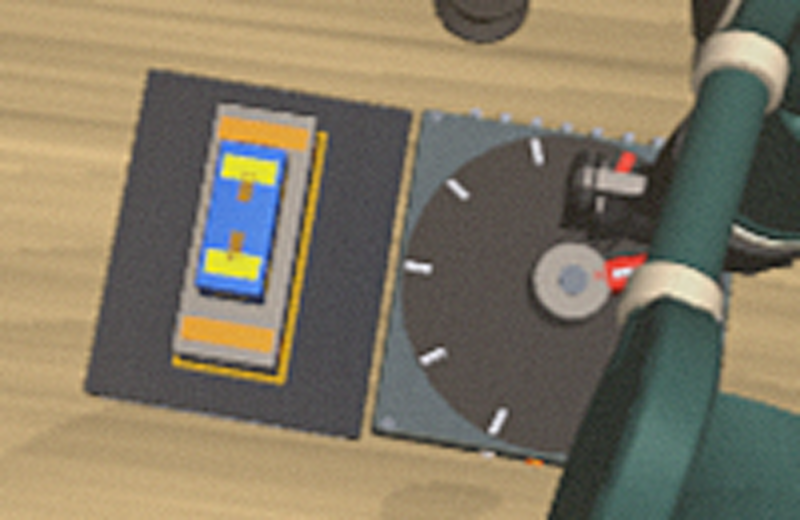

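```bash
python3 - <<'E'
from h import *
c=Cam("top");h=c.hsv();H,S,V=[h[...,i].astype(int) for i in range(3)]
r=np.zeros(H.shape,bool);r[180:228,284:316]=1
m=((H>100)&(H<130)&(S>120)|(H>20)&(H<35)&(S>170))&(V>150)&r
for b in blobs(m,100): print(rectw(c,b,120))
st=(H<40)&(S<60)&(V>110)|(H<22)&(S>150)&(V>190)|m
r2=np.zeros_like(st);r2[170:252,275:335]=1
mm=cv2.morphologyEx((st&r2).astype(np.uint8),cv2.MORPH_CLOSE,np.ones((3,3)))
print(rectw(c,max(blobs(mm),key=cv2.contourArea),80))
E
```

```text
[578.8  97.5  90.6  41.3  -2.7]
[578.1  93.7 161.5  73.4  -2.5]
```

```bash
cat > lev.py <<'E'
import sys
from go import *
C=np.array([570.1,-103.2]);Y=-2.6
def P(th,off,r=62):
    a=np.radians(Y-th);u=np.array([np.cos(a),np.sin(a)]);n=np.array([-u[1],u[0]])
    return C+r*u+off*n, (Y-th+180)
# args: th off z [th off z ...]
a=list(map(float,sys.argv[1:]))
for i in range(0,len(a),3):
    p,y=P(a[i],a[i+1]); print("target",p.round(1),a[i+2],y); rows(*p,a[i+2],y)
E
python3 lev.py 72 42 150 72 42 74
```

```text
target [ 627.1 -151.8] 150.0 105.4
t 16.45 pos [ 569.5 -130.   215.1] rpy [180.   -0.2  -2.7] F [ 0.6  0.8 -0.2] w 68.1
row [0.1943, 0.0633, 0.2176] [0.0006, -0.0003, -0.3004] dist 89.6 turn 108.1
target [ 627.1 -151.8] 74.0 105.4
t 16.45 pos [ 569.5 -130.   215.1] rpy [180.   -0.2  -2.7] F [ 0.6  0.8 -0.2] w 68.1
row [0.1934, 0.0632, 0.4709] [0.0006, -0.0003, -0.3004] dist 153.9 turn 108.1
```

drive_tool(plan=[0.1,0.03,0,0,0,-0.3,0.194,0.063,0,0,0,-0.3,0.194,0.063,0,0,0,-0.3,0.194,0.063,0.1,0,0,-0.3,0.194,0.063,0.217,0,0,-0.3,0.194,0.063,0.217,0,0,-0.3,0.194,0.063,0.217,0,0,-0.3,0.194,0.063,0.217,0,0,-0.3], gripper=-1)

```text
clock: 17.25
tool_pos: [627.1, -149.9, 150.3]
eef_rot: [3.139, -0.001, 1.164]
force: [1.0, -0.1, 0.6]
gripper_width: 0.0
```

```bash
python3 lev.py 72 42 150 72 42 120
```

```text
target [ 627.1 -151.8] 150.0 105.4
t 17.25 pos [ 627.1 -149.9  150.3] rpy [ 1.799e+02 -1.000e-01  6.670e+01] F [ 1.  -0.1  0.6] w 0.0
row [-0.0058, 0.0024, 0.0009] [0.0004, -0.0, -0.1075] dist 1.9 turn 38.7
target [ 627.1 -151.8] 120.0 105.4
t 17.25 pos [ 627.1 -149.9  150.3] rpy [ 1.799e+02 -1.000e-01  6.670e+01] F [ 1.  -0.1  0.6] w 0.0
row [-0.0059, 0.0022, 0.1009] [0.0004, -0.0, -0.1075] dist 30.3 turn 38.7
```

drive_tool(plan=[-0.006,0.002,0.1,0,0,-0.1075,-0.006,0.002,0.1,0,0,-0.1075,-0.006,0.002,0.1,0,0,-0.1075,-0.006,0.002,0.1,0,0,-0.1075,-0.006,0.002,0.1,0,0,-0.1075,-0.006,0.002,0.1,0,0,-0.1075])

```text
clock: 17.85
tool_pos: [627.4, -150.3, 120.9]
eef_rot: [3.139, 0.0, 1.841]
force: [0.7, -0.5, 0.7]
gripper_width: 0.0
```

```bash
python3 lev.py 72 42 74;python3 - <<'E'
from h import *
s=Cam("side");cv2.imwrite("pics/s11.png",cv2.resize(s.im[160:260,270:390],None,fx=6,fy=6,interpolation=cv2.INTER_CUBIC))
c=Cam("top");cv2.imwrite("pics/t11.png",cv2.resize(c.im[150:280,330:440],None,fx=4,fy=4,interpolation=cv2.INTER_CUBIC))
E
```

```text
target [ 627.1 -151.8] 74.0 105.4
t 17.85 pos [ 627.4 -150.3  120.9] rpy [179.8   0.  105.5] F [ 0.7 -0.5  0.7] w 0.0
row [-0.0044, -0.003, 0.1565] [0.0005, 0.0001, 0.0002] dist 47.0 turn 0.2
```

View pics/s11.png

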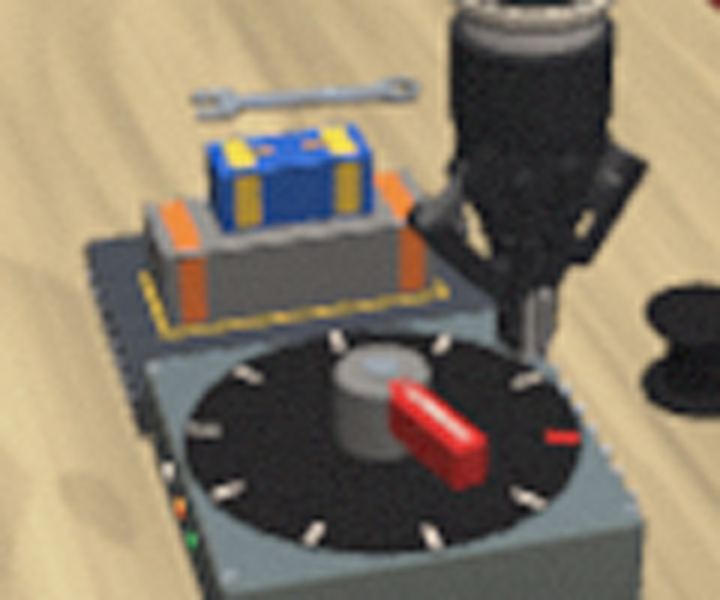

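View pics/t11.png

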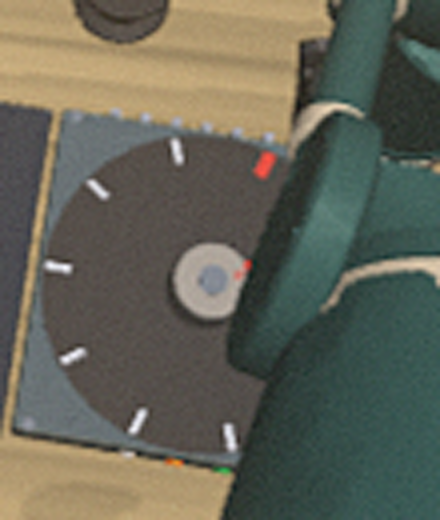

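drive_tool(plan=[-0.004,-0.003,0.08,0,0,0,-0.004,-0.003,0.155,0,0,0,-0.004,-0.003,0.155,0,0,0,-0.004,-0.003,0.155,0,0,0])

```text
clock: 18.35
tool_pos: [626.6, -151.7, 74.1]
eef_rot: [3.14, -0.0, 1.838]
force: [-0.3, -1.0, 1.0]
gripper_width: -0.1
```

```bash
python3 lev.py 72 28 74 72 24 74 72 20 74
```

```text
target [ 613.6 -155.5] 74.0 105.4
t 18.35 pos [ 626.6 -151.7   74.1] rpy [179.9  -0.  105.3] F [-0.3 -1.   1. ] w -0.1
row [-0.0009, -0.0452, 0.0003] [0.0003, -0.0, -0.0003] dist 13.6 turn 0.1
target [ 609.7 -156.6] 74.0 105.4
t 18.35 pos [ 626.6 -151.7   74.1] rpy [179.9  -0.  105.3] F [-0.3 -1.   1. ] w -0.1
row [-0.0009, -0.0586, 0.0002] [0.0003, -0.0, -0.0003] dist 17.6 turn 0.1
target [ 605.8 -157.7] 74.0 105.4
t 18.35 pos [ 626.6 -151.7   74.1] rpy [179.9  -0.  105.3] F [-0.3 -1.   1. ] w -0.1
row [-0.001, -0.0719, 0.0002] [0.0003, -0.0, -0.0003] dist 21.6 turn 0.1
```

drive_tool(plan=[0,-0.03,0,0,0,0,0,-0.045,0,0,0,0,0,-0.052,0,0,0,0])

```text
clock: 18.65
tool_pos: [611.4, -156.2, 75.2]
eef_rot: [3.139, 0.0, 1.837]
force: [-0.9, 0.3, -0.6]
gripper_width: 0.2
```

drive_tool(plan=[0,-0.007,0,0,0,0,0,-0.007,0,0,0,0])

```text
clock: 18.85
tool_pos: [609.3, -157.0, 75.9]
eef_rot: [3.138, 0.001, 1.837]
force: [0.3, -0.1, -0.4]
gripper_width: -0.1
```

```bash
cat > lm.py <<'E'
from h import *
import sys
# lever angle from the side (and top when visible) camera: red contour on the known circle, z=95 white stripe / red blob
def lev():
    C=np.array([570.1,-103.2]);Y=-2.6
    for n in ("side","top"):
        c=Cam(n);h=c.hsv();H,S,V=[h[...,i].astype(int) for i in range(3)]
        red=((H<8)|(H>172))&(S>110)&(V>60)
        # restrict to projection of lever's reach
        t=np.linspace(0,2*np.pi,60);ring=c.proj(np.c_[C[0]+84*np.cos(t),C[1]+84*np.sin(t),np.full(60,82)])
        msk=np.zeros(H.shape,np.uint8);cv2.fillConvexPoly(msk,ring.astype(np.int32),1)
        ys,xs=np.nonzero(red&(msk>0))
        if len(xs)<10: print(n,"few",len(xs));continue
        W=c.ray(np.c_[xs,ys],84)[:,:2]-C   # mean height of visible red
        r=W[np.hypot(*W.T)>30].mean(0)
        print(n,len(xs),"lever cw from mark0 deg",round((Y-np.degrees(np.arctan2(r[1],r[0]))-18)%360,1))
        cv2.imwrite(f"pics/{n}_{sys.argv[1]}.png",cv2.resize(c.im[170:290,270:440] if n=="top" else c.im[165:265,265:395],None,fx=4,fy=4,interpolation=cv2.INTER_CUBIC))
lev();s=arm.state();print(s["clock"],s["tool_pos"].round(1),s["force"].round(1))
E
python3 lm.py 12; python3 lev.py 72 20 74
```

```text
side 156 lever cw from mark0 deg 56.1
top 55 lever cw from mark0 deg 9.6
18.95 [ 609.5 -156.9   75.5] [-0.9  0.7  0.8]
target [ 605.8 -157.7] 74.0 105.4
t 18.95 pos [ 609.5 -156.9   75.5] rpy [179.8   0.  105.3] F [-0.9  0.7  0.8] w -0.2
row [0.0007, -0.0125, 0.0051] [0.0005, 0.0001, -0.0004] dist 4.1 turn 0.2
```

```bash
ls pics
```

```text
c1.png
c2.png
c3.png
s1.png
s10.png
s11.png
s2.png
s3.png
s4.png
s5.png
s6.png
s8.png
s9.png
side0.png
side_12.png
t10.png
t11.png
t2.png
t3.png
t4.png
t6.png
t7.png
t8.png
top0.png
top_12.png
```

drive_tool(plan=[0,-0.007,0.004,0,0,0,0,-0.007,0.004,0,0,0])

```text
clock: 19.15
tool_pos: [607.3, -157.4, 74.1]
eef_rot: [3.139, 0.001, 1.837]
force: [-0.1, 1.0, 0.5]
gripper_width: -0.2
```

drive_tool(plan=[0,-0.007,0,0,0,0,0,-0.007,0,0,0,0])

```text
clock: 19.35
tool_pos: [604.8, -158.0, 73.9]
eef_rot: [3.139, 0.0, 1.837]
force: [0.4, -0.7, 0.4]
gripper_width: 0.0
```

drive_tool(plan=[0,-0.007,0,0,0,0,0,-0.007,0,0,0,0])

```text
clock: 19.55
tool_pos: [602.4, -158.5, 73.7]
eef_rot: [3.14, 0.0, 1.837]
force: [-0.5, -0.4, -0.3]
gripper_width: 0.2
```

```bash
python3 lm.py 13; python3 lev.py 72 20 74
```

```text
side 125 lever cw from mark0 deg 72.6
top 66 lever cw from mark0 deg 15.0
19.65 [ 602.7 -158.5   73.8] [-0.2 -0.5 -0.2]
target [ 605.8 -157.7] 74.0 105.4
t 19.65 pos [ 602.7 -158.5   73.8] rpy [179.9   0.  105.3] F [-0.2 -0.5 -0.2] w 0.1
row [-0.0, 0.0108, -0.0005] [0.0004, 0.0, -0.0004] dist 3.3 turn 0.2
```

View pics/side_13.png

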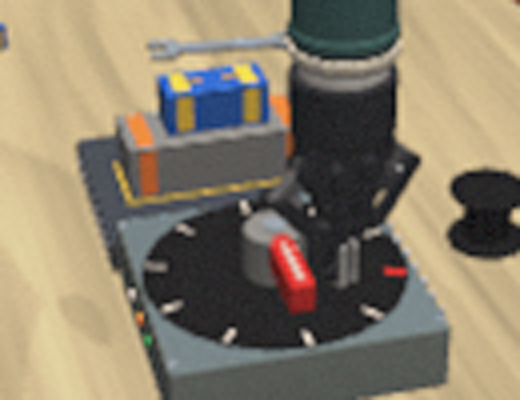

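```bash
python3 lev.py 85 19 74 95 19 74 100 19 74 104 19 74 | grep row
```

```text
row [-0.0091, -0.0406, -0.0007] [0.0004, -0.0, 0.0357] dist 12.5 turn 12.9
row [-0.0086, -0.0783, -0.0008] [0.0004, -0.0, 0.0635] dist 23.6 turn 22.9
row [-0.0058, -0.0969, -0.0008] [0.0004, -0.0001, 0.0774] dist 29.1 turn 27.9
row [-0.0025, -0.1116, -0.0008] [0.0004, -0.0001, 0.0885] dist 33.5 turn 31.9
```

drive_tool(plan=[-0.005,-0.02,0,0,0,0.018,-0.009,-0.04,0,0,0,0.036,-0.009,-0.06,0,0,0,0.05,-0.009,-0.078,0,0,0,0.063,-0.009,-0.078,0,0,0,0.063])

```text
clock: 20.15
tool_pos: [581.1, -167.4, 74.0]
eef_rot: [3.138, -0.001, 1.441]
force: [0.9, 0.4, -0.0]
gripper_width: 0.1
```

```bash
python3 lm.py 14; python3 lev.py 95 19 74 100 19 74 104 19 74 107 19 74 110 19 74| grep row
```

```text
side 104 lever cw from mark0 deg 79.4
top 135 lever cw from mark0 deg 60.9
20.25 [ 581.4 -167.3   74. ] [ 0.9  0.4 -0.4]
row [0.0002, -0.0022, -0.0] [0.0005, -0.0001, 0.0008] dist 0.7 turn 0.3
row [-0.0044, -0.0205, -0.0001] [0.0005, -0.0001, 0.0147] dist 6.3 turn 5.3
row [-0.007, -0.0353, -0.0001] [0.0005, -0.0001, 0.0258] dist 10.8 turn 9.3
row [-0.0082, -0.0466, -0.0002] [0.0005, -0.0002, 0.0341] dist 14.2 turn 12.3
row [-0.0088, -0.0579, -0.0002] [0.0005, -0.0002, 0.0425] dist 17.6 turn 15.3
```

drive_tool(plan=[-0.002,-0.01,0,0,0,0.007,-0.004,-0.02,0,0,0,0.015,-0.006,-0.028,0,0,0,0.02,-0.007,-0.035,0,0,0,0.026,-0.007,-0.035,0,0,0,0.026])

```text
clock: 20.75
tool_pos: [570.2, -167.9, 73.9]
eef_rot: [3.139, -0.001, 1.28]
force: [-0.2, -0.1, -0.4]
gripper_width: 0.3
```

```bash
python3 lm.py 15; python3 lev.py 104 19 74 107 19 74 110 19 74| grep row
```

```text
side 84 lever cw from mark0 deg 90.1
top 141 lever cw from mark0 deg 72.4
20.85 [ 570.4 -167.9   73.9] [-0.5  0.6 -0.1]
row [-0.0002, 0.0006, -0.0004] [0.0004, -0.0002, 0.0] dist 0.2 turn 0.2
row [-0.0033, -0.0103, -0.0005] [0.0004, -0.0002, 0.0083] dist 3.2 turn 3.0
row [-0.0057, -0.0213, -0.0005] [0.0004, -0.0002, 0.0167] dist 6.6 turn 6.0
```

drive_tool(plan=[-0.002,-0.006,0,0,0,0.004,-0.003,-0.01,0,0,0,0.008,-0.003,-0.01,0,0,0,0.008])

```text
clock: 21.15
tool_pos: [567.0, -167.8, 73.7]
eef_rot: [3.14, -0.001, 1.23]
force: [0.1, -0.8, -0.1]
gripper_width: 0.0
```

```bash
python3 lm.py 16; python3 lev.py 107 19 74 110 19 74| grep row
```

```text
side 124 lever cw from mark0 deg 104.7
top 162 lever cw from mark0 deg 94.3
21.25 [ 567.2 -167.9   73.8] [-0.2  0.3  0.6]
row [-0.0003, 0.0001, -0.0005] [0.0004, -0.0002, 0.0004] dist 0.2 turn 0.2
row [-0.0033, -0.0108, -0.0006] [0.0004, -0.0002, 0.0087] dist 3.4 turn 3.1
```

View pics/side_16.png

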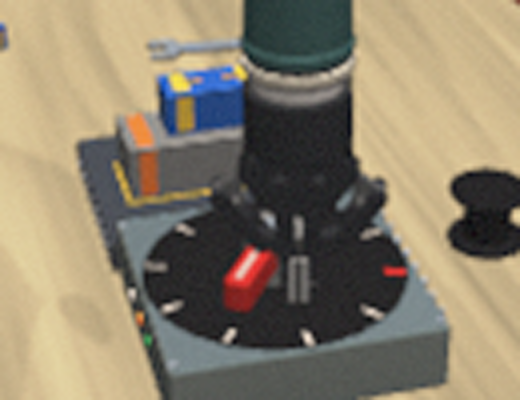

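```bash
python3 lev.py 116 19 74 125 19 74 132 19 74 137 19 74| grep row
```

```text
row [-0.0076, -0.0331, -0.0006] [0.0004, -0.0003, 0.0254] dist 10.2 turn 9.1
row [-0.0096, -0.0669, -0.0007] [0.0003, -0.0003, 0.0504] dist 20.3 turn 18.1
row [-0.0075, -0.0932, -0.0008] [0.0003, -0.0003, 0.0698] dist 28.1 turn 25.1
row [-0.0041, -0.1118, -0.0008] [0.0003, -0.0003, 0.0837] dist 33.6 turn 30.1
```

drive_tool(plan=[-0.005,-0.017,0,0,0,0.013,-0.008,-0.033,0,0,0,0.025,-0.009,-0.05,0,0,0,0.038,-0.01,-0.067,0,0,0,0.05,-0.009,-0.08,0,0,0,0.06,-0.008,-0.093,0,0,0,0.07,-0.008,-0.093,0,0,0,0.07])

```text
clock: 21.95
tool_pos: [540.3, -161.0, 74.0]
eef_rot: [3.139, -0.003, 0.791]
force: [1.1, -2.2, -0.4]
gripper_width: -0.1
```

```bash
python3 lm.py 17; python3 lev.py 132 19 74 137 19 74 140 19 74 143 19 74| grep row
```

```text
side 69 lever cw from mark0 deg 118.4
top 129 lever cw from mark0 deg 90.4
22.05 [ 540.5 -161.1   74. ] [ 1.1 -1.3 -0.7]
row [-0.0, -0.0018, -0.0001] [0.0004, -0.0004, 0.0001] dist 0.6 turn 0.2
row [-0.0047, -0.0201, -0.0001] [0.0003, -0.0004, 0.014] dist 6.2 turn 5.0
row [-0.0068, -0.0312, -0.0002] [0.0003, -0.0004, 0.0223] dist 9.6 turn 8.0
row [-0.0083, -0.0425, -0.0002] [0.0003, -0.0004, 0.0306] dist 13.0 turn 11.0
```

View pics/side_17.png

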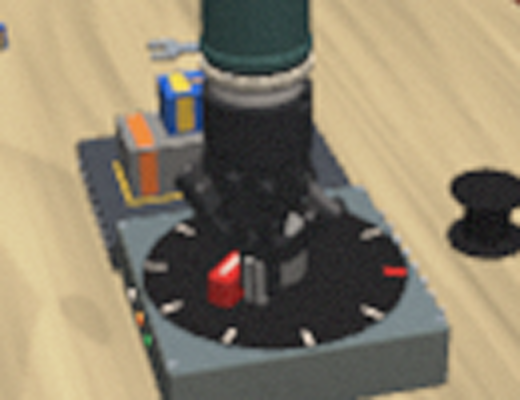

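View pics/top_17.png

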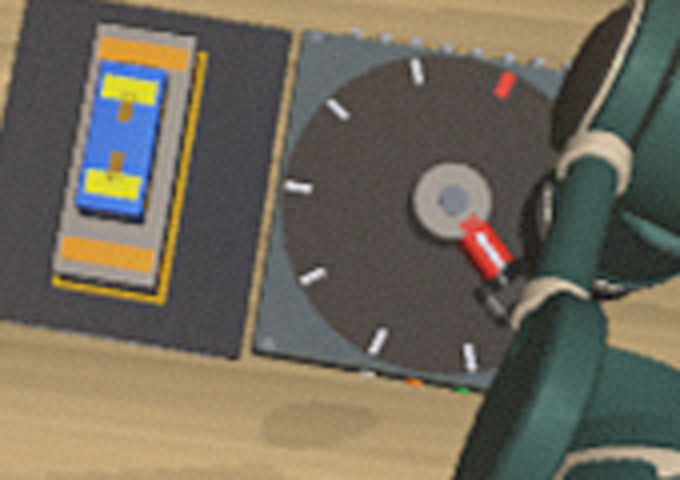

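Contact; creep on towards half way.

drive_tool(plan=[-0.003,-0.01,0,0,0,0.007,-0.005,-0.02,0,0,0,0.014,-0.006,-0.027,0,0,0,0.019,-0.006,-0.027,0,0,0,0.019])

```text
clock: 22.45
tool_pos: [533.2, -156.5, 73.9]
eef_rot: [3.14, -0.002, 0.675]
force: [0.9, 0.0, 0.1]
gripper_width: -0.2
```

```bash
python3 lm.py 18; python3 lev.py 139 19 74 141 19 74 143 19 74| grep row
```

```text
side 68 lever cw from mark0 deg 126.0
top 112 lever cw from mark0 deg 96.0
22.55 [ 533.4 -156.5   73.9] [0.3 0.2 0.3]
row [-0.0003, -0.0, -0.0003] [0.0002, -0.0004, 0.0008] dist 0.1 turn 0.3
row [-0.0024, -0.0073, -0.0003] [0.0002, -0.0004, 0.0063] dist 2.3 turn 2.3
row [-0.0042, -0.0146, -0.0003] [0.0002, -0.0004, 0.0119] dist 4.6 turn 4.3
```

drive_tool(plan=[-0.002,-0.005,0,0,0,0.004,-0.0025,-0.007,0,0,0,0.006,-0.0025,-0.007,0,0,0,0.006])

```text
clock: 22.85
tool_pos: [531.3, -155.2, 73.8]
eef_rot: [3.141, -0.002, 0.637]
force: [-0.2, 0.0, 1.3]
gripper_width: 0.0
```

```bash
python3 lm.py 19; python3 lev.py 143 19 74| grep row
```

```text
side 79 lever cw from mark0 deg 130.8
top 130 lever cw from mark0 deg 115.5
22.95 [ 531.5 -155.3   73.9] [-0.8 -0.1 -0.2]
row [-0.0019, -0.0073, -0.0004] [0.0002, -0.0004, 0.0059] dist 2.3 turn 2.1
```

View pics/side_19.png

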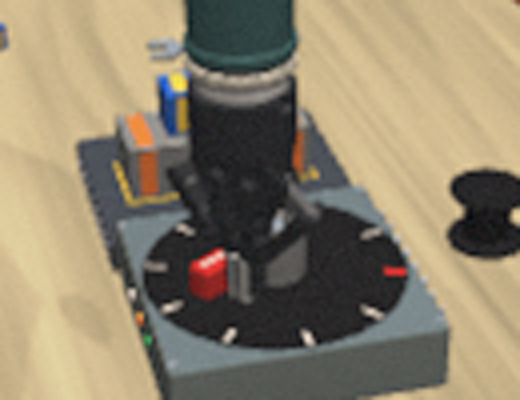

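View pics/top_19.png

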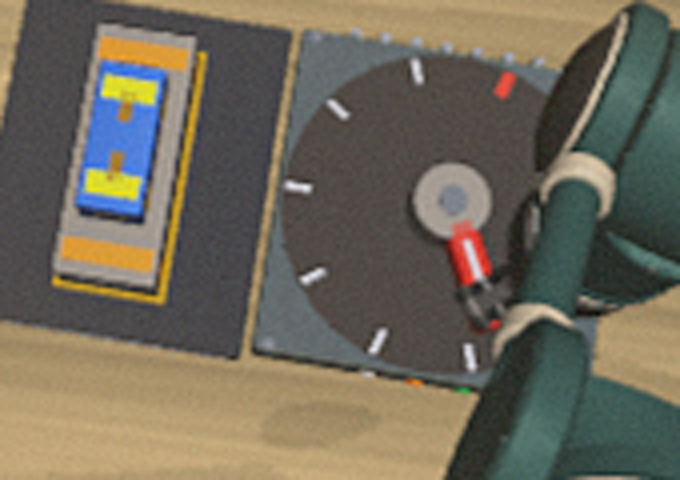

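drive_tool(plan=[0,0.03,0,0,0,0,0,0.06,0,0,0,0,0,0.06,-0.1,0,0,0,0,0.06,-0.25,0,0,0,-0.1,0.1,-0.4,0,0,0,-0.2,0.2,-0.5,0,0,0,-0.3,0.4,-0.5,0,0,0,-0.3,0.55,-0.5,0,0,0])

```text
clock: 23.75
tool_pos: [550.0, -331.1, 226.9]
eef_rot: [3.135, -0.004, 0.637]
force: [0.6, 1.0, -1.0]
gripper_width: -0.1
```

```bash
python3 lm.py 20
```

```text
side 190 lever cw from mark0 deg 138.4
top 220 lever cw from mark0 deg 138.5
23.85 [ 551.6 -334.1  223.4] [-0.7  0.7 -1.2]
```

View pics/side_20.png

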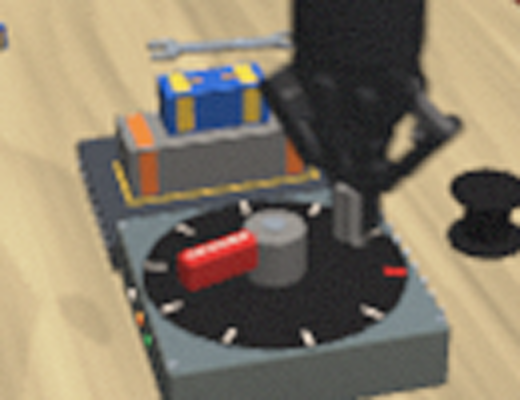

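View pics/top_20.png

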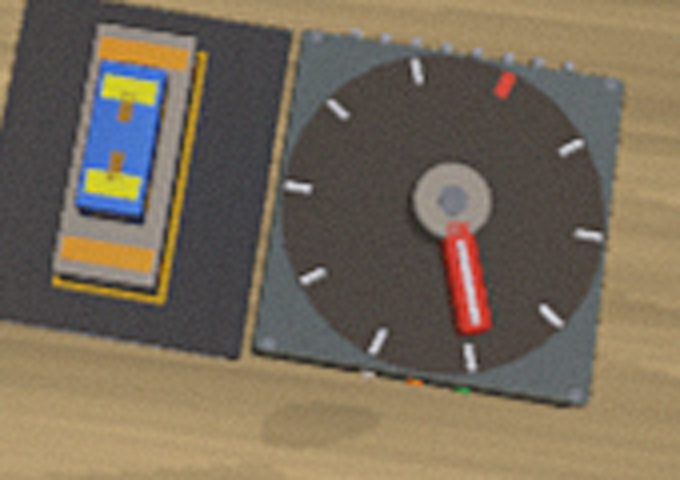

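```bash
cat > lr.py <<'E'
from h import *
def rect():
    c=Cam("top");h=c.hsv();H,S,V=[h[...,i].astype(int) for i in range(3)]
    red=((H<6)|(H>174))&(S>150)
    r3=np.zeros(H.shape,bool);r3[180:270,340:425]=1
    for b in blobs(red&r3,60):
        q=rectw(c,b,95);L=q[:2]-[570.1,-103.2];print("red",q,"orient",(-2.6-q[4]-18)%180,"pos",(-2.6-np.degrees(np.arctan2(L[1],L[0]))-18)%360)
    w=(S<90)&(V>170)&r3
    for b in blobs(w,10):
        q=rectw(c,b,95)
        if 35<q[2]<70 and q[3]<12: L=q[:2]-[570.1,-103.2];print("stripe",q,"orient",(-2.6-q[4]-18)%180,"pos",(-2.6-np.degrees(np.arctan2(L[1],L[0]))-18)%360)
rect();rect();print(arm.state()["clock"])
E
python3 lr.py
```

```text
red [ 522.8 -115.1   67.    23.6   15.3] orient 144.1 pos 145.2782830308153
stripe [ 522.1 -116.4   50.9    7.5   15.1] orient 144.3 pos 144.02374875117383
red [ 522.8 -114.9   67.    23.7   15.3] orient 144.1 pos 145.50635399651955
stripe [ 522.1 -116.4   50.9    7.5   15.1] orient 144.3 pos 144.02374875117383
23.95
```

drive_tool(plan=[0,0,0,0,0,0,0,0,0,0,0,0,0,0,0,0,0,0,0,0,0,0,0,0,0,0,0,0,0,0])

```text
clock: 24.45
tool_pos: [549.8, -328.7, 223.0]
eef_rot: [3.141, -0.002, 0.636]
force: [-0.3, 0.1, -0.5]
gripper_width: -0.2
```

```bash
python3 lr.py; python3 - <<'E'
from h import *
c=Cam("top");h=c.hsv();H,S,V=[h[...,i].astype(int) for i in range(3)]
r=np.zeros(H.shape,bool);r[180:228,284:316]=1
m=((H>100)&(H<130)&(S>120)|(H>20)&(H<35)&(S>170))&(V>150)&r
for b in blobs(m,100): print("small",rectw(c,b,120))
cv2.imwrite("pics/topf.png",c.im)
E
```

```text
red [ 522.7 -114.7   67.    23.8   16. ] orient 143.4 pos 145.7626267234523
stripe [ 522.1 -116.4   50.9    7.5   15.1] orient 144.3 pos 144.02374875117383
red [ 522.7 -114.7   67.    23.9   16. ] orient 143.4 pos 145.7626267234523
stripe [ 522.1 -116.4   50.9    7.5   15.1] orient 144.3 pos 144.02374875117383
24.55
small [579.   97.7  90.3  41.2  -2.2]
```

View pics/topf.png

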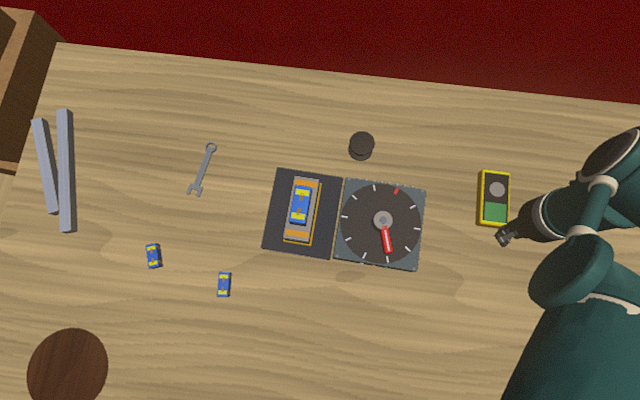

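The picture shows the stack in the outline at about (302, 208). The lever points at the fourth mark at about (388, 240), and the meter, spool and wrench are at their starting pixels. Handing in.

```bash
python3 -c "
from cell import arm
print(arm.finish_job())"
```

```text
the job is handed in; nothing more can be done
None
```

The job is handed in at about 24.6 s of the 72 s allowed, with both packs stacked and the lever in the fourth click.

- **Large pack:** set down on the deck and let go. It measured (578.3, 97.4) mm at a yaw of -2.3°. The outline's centre is (579.1, 96.6) mm at -2.6°, so it is about 1 mm and 0.3° off.
- **Small pack:** I used the 90 x 40 mm one of the three. It stands on top at (579.0, 97.7) mm with a yaw of -2.2° (-2.7° just after release), fully supported.
- **Lever:** after both packs were released, I pushed it clockwise to clicks 2, 3 and 4 in turn. The last measurement of its stripe gave 144.0° to 144.3° past the red mark, against 144° wanted. I saw no overshoot in any picture.
- **Bystanders and forces:** the meter, spool and wrench look unmoved by eye in the last picture. The highest wrist force I read was about 9 N, and the arm was clear of everything at the end.

**Readings that disagreed:**
- **Lever start:** it stood half way between clicks 1 and 2 (about 54°), not in a click. It sprang into click 2 at a light touch.
- **Last lever reading:** a rougher colour-mean estimate just after the last push gave 138.4°. The stripe and outline of the lever gave 143.4° to 145.8°, and I trusted those.
- **Large pack re-check:** the later check, with the small pack on it, gave an outline too wide to trust (73 mm across), so its placing rests on the earlier measurement and the final picture.

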